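# Key and pulley on a gearbox shaft

### The arm

A 7-joint arm with a two-finger parallel gripper is mounted at the origin on the work surface. World frame = base frame: x ahead of the robot, y to its left, z up, the work surface at z = 0. Lengths are in mm, angles in rad, forces in N, time in s.
With the tool pointing down it reaches from about 400 to 875 mm from the base axis. Payload 4.4 kg.
Tool frame: the origin (TCP) lies at the very end of the fingers, on their centre line; the grasp point (between the pads) lies ctrl.grip_point_offset behind it (ctrl.grip_point_offset is the distance from the TCP to the grasp point, in mm); z points along the fingers, y is the line along which they close (so a half turn about z gives the same grasp; the last joint's range is limited). The gripper opens to 85 mm and grips with 20 to 120 N. Pads are 22 mm wide; open, the fingers measure 114 mm over their backs; the gripper's body (76 mm by 85 mm) begins 54 mm behind the grasp point. The pads swing forward as they close: fully open they stand 13 mm farther back than shut.
Start: joints at [1.155, 0.628, 0.038, 1.517, -0.027, 0.996, -0.02], TCP at [222.789, -610.641, 231.313] pointing down, gripper open.
Joint ranges: [-3.06, 3.06], [-0.37, 2.12], [-1.25, 1.32], [0.18, 2.47], [-1.1, 4.24], [0.23, 1.98], [-2.94, 2.94]. Speed limits (rad/s): [2.57, 2.57, 3.14, 3.14, 3.14, 3.14, 3.14].

### API

Orientations are given as [roll, pitch, yaw] about the fixed x, y, z axes, in that order (R = Rz(yaw) Ry(pitch) Rx(roll)).
In Python, from cell import read_state, cams, ctrl, models gives the robot as it stands. The module is installed in compiled form; this text tells all that it offers.
- The arm moves only by the shell command python3 -m creep 'ROWS'. ROWS is a JSON list that holds a single list of rows (three levels of brackets), with 1 to 12 rows, each of 7 numbers: dx, dy, dz in mm, then a rotation vector rx, ry, rz in rad, then the finger opening in mm; each row shifts and turns the commanded pose from where the row before left it, along the tool's axes as they then stand; what a row does not reach is not made up. A row lasts 1/10 s, in which the tool goes at most 50 mm and 0.15 rad, less where a joint would pass 70% of its speed; a pose out of reach is approached as far as the arm can. The fingers move at their own pace and stop on an object; the grip force is fixed at half the most. Time passes only in rows, so rows that do not move let the fingers close. It prints the time, the measured TCP pose, the force, the opening and the grip force at its end. Input that does not fit is refused with a message, and nothing moves.
- read_state(): the state, without advancing time (a new reading comes with each control period).
- cams.get_image(name): name is "side" or "top"; returns (picture, depth): 480x640x3 uint8, blue, green, red; 480x640 float32, mm along the optical axis (not along the pixel's ray), 0 where there is no reading.
- cams.calibration(name): a dict with "fx", "fy", "cx", "cy" (pixels), "k1" (the pictures are not rectified: a ray, as slopes to the right and down, at radius r is drawn at 1 + k1 r^2 times it, then the intrinsics apply), "rvec" (rotation vector, rad) and "tvec" (3), from world to camera coordinates, as OpenCV has them. Camera axes: x right, y down, z forward; pixel columns grow to the right and rows downward; lengths in mm; the calibration is good to about 2 mm. A picture is of the moment at which its call begins. calibration takes no time and is no camera call.
- ctrl.finish_job(): hands the job in; it is judged then, once.
Trained networks look in the newest picture that a camera, given by its name, has taken for a name from the list of things; names that differ only in an ending like _2 or _b are one class to them, and where a whole thing is asked for, a point or a joint stands for the part that bears it (a point fixed in the world has none). Each returns a list of dicts, best first, with "confidence" (0 to 1); they miss things now and then, are a little off and sometimes report something else, mostly with a low value. They report only what shows in the picture. A call takes as long as a camera call.
- models.search_frame(thing, camera): "extent" ([left, top, right, bottom] in pixels, round what is visible of it).
- models.mark_of(thing, camera): "position" ([column, row] in pixels: a listed point, or the origin of a listed thing).
The state is a dict: "clock": time; "qpos": joint angles; "qd": joint speeds; "tau": joint torques, N m; "eef_pos": TCP position; "tool_rot": TCP orientation; "force": force on the tool from outside, world axes, zero at the start; "torque": the same for the moment, N m; "width": finger opening in mm; "gripper_force": force on a finger pad.
Only numpy, scipy, OpenCV 4.12 (cv2) and the standard library are available. Lean on these libraries where they do the work, as an engineer would, in place of code of your own. Each camera call takes 0.05 s, during which the arm holds its last target. There are 200 camera calls.

### The job

Lay the loose square key into the slot on the upper side of the gearbox's output shaft, down on the slot's floor, then slide the belt pulley onto the shaft over the key, its keyway in line, and push it fully home until its hub bears firmly against the brass sleeve; let go and leave it there. Find the slot and ease the pulley on by feel: never force, ram or wedge the pulley, and leave the other things on the bench alone.

Things in the scene. Friction and masses are not known exactly. Their poses are not given: they have to be found in the camera images.
- gearbox: Red cast gearbox bolted to the bench (fixed): drum 120 mm across and long on a 170 x 130 mm foot, 200 mm high with its breather. Origin: centre of its underside. The output shaft sticks out level towards its own -y (to the robot's right), axis 115 mm above the bench. The drum ends 60 mm, the bearing cover (92 mm across) 72 mm from the origin along -y; beyond it there is free room all round.
- shaft_mid (a point): Point on the shaft's axis at the middle of its key slot; axes of the gearbox (fixed, z up, y along the shaft to the gearbox). Bare steel shaft, 38 mm in diameter. The slot is on its upper side, but the shaft was left turned by up to 0.5 rad either way about its axis and nothing measures that: see or feel for it. Drag of seals and gears (0.3 N m) holds the shaft; a harder twist turns it.
- shaft_end (a point): Centre of the shaft's free end, 28 mm from shaft_mid along the gearbox's -y; axes of the gearbox. The last 3 mm taper from 38 to 34 mm in diameter. The key slot is 10.8 mm wide and 42 mm long along the shaft, closed at both ends, 7 mm from this end; its floor is flat, 14 mm from the shaft's axis (5 mm below the crown, 4 mm below the slot's edges).
- sleeve: Fixed brass distance sleeve around the shaft, 50 mm across: its face is the one that the pulley's hub must bear on. Origin: on the shaft's axis in that face, 92 mm from the gearbox's origin along -y, 58 mm from the shaft's free end; axes of the gearbox (it does not show the slot's turn). The slot begins 9 mm and ends 51 mm from the face.
- key: Loose square key, brass-coloured steel, 10 x 40 x 10 mm (its y is the long way), about 32 g, lying flat in the steel tray. Origin: centre of its underside.
- key_mid (a point): Centre of the key, 5 mm above its underside; axes as the key's. 19 mm from the shaft's axis when the key is down on the slot's floor.
- tray: Shallow fixed steel tray, 120 x 150 mm, floor 3 mm thick, rim 12 mm high above the bench. Origin: centre of its underside.
- pulley: Loose belt pulley, 0.5 to 0.7 kg, axis level in the cradle, keyway up. Origin: on its axis in the hub's inner end face; y along the axis, -y to the outer end; z towards the keyway. Rim 90 mm across, 0 to 24 mm along -y; hub 64 mm across, to 55 mm. Bore right through 38.8 mm; keyway 11 mm wide, its bottom 25.6 mm from the axis. Home, its origin is the sleeve's.
- hub_grip (a point): Point on the pulley's axis 40 mm from its origin along -y, in the middle of the plain round part of the hub (64 mm across), which the fingers can take across its sides; axes as the pulley's.
- cradle: Fixed wooden cradle, base 120 x 75 mm: a V under the pulley's rim, a 30 mm wide rest under the end of the hub; it holds the pulley's axis 62 mm above the bench, the hub's sides free. Origin: centre of its underside, below the point 25 mm along -y from the pulley's origin.
- cup: White cup, 76 mm wide, 95 mm high, not part of the job. Origin: centre of its underside.
- spanner: Steel spanner, 200 mm long, lying on the bench, not part of the job. Origin: its middle, on the bench.
- bearing: Ball bearing, 62 mm across, 16 mm high, lying flat, not part of the job. Origin: centre of its underside.
- oil_bottle: Blue oil bottle, 60 mm across, 170 mm high, not part of the job. Origin: centre of its underside.

How it is judged (in metres and radians):
On the way, in this order (a step that is already met when the one before it is completed fails the run):
1. the key lies in the slot of the shaft, down on its floor, and is let go (distance between key_mid and shaft_mid below 0.0206 m and angle between the y axis of key and the y axis of gearbox, either way round below 0.1 rad and contact force between the fingers and key below 0.1 N), for 0.3 s.
2. the pulley's hub is over the end of the key, keyway in line, the key still in its slot (y of pulley in the frame of sleeve above -0.04 m and x of pulley in the frame of sleeve between -0.003 and 0.003 m and z of pulley in the frame of sleeve between -0.003 and 0.003 m and angle between the y axis of pulley and the y axis of sleeve, either way round below 0.06 rad and (angle between the z axis of pulley and the z axis of key, either way round below 0.12 rad or angle between the z axis of pulley and the x axis of key, either way round below 0.12 rad) and distance between key_mid and shaft_mid below 0.0206 m and angle between the y axis of key and the y axis of gearbox, either way round below 0.1 rad), for 0.1 s.
3. the hub bears on the sleeve (more than 3 N) (y of pulley in the frame of sleeve above -0.002 m and x of pulley in the frame of sleeve between -0.003 and 0.003 m and z of pulley in the frame of sleeve between -0.003 and 0.003 m and angle between the y axis of pulley and the y axis of sleeve, either way round below 0.06 rad and (angle between the z axis of pulley and the z axis of key, either way round below 0.12 rad or angle between the z axis of pulley and the x axis of key, either way round below 0.12 rad) and distance between key_mid and shaft_mid below 0.0206 m and angle between the y axis of key and the y axis of gearbox, either way round below 0.1 rad and contact force between pulley and sleeve above 3 N), for 0.02 s.
At the end, for the whole second after the job is handed in: the pulley is on the shaft, its hub within 2 mm of the sleeve, on the shaft's axis (3 mm, 0.06 rad), keyway in line with the key (0.12 rad), the key down in the slot (its centre within 20.6 mm of the point shaft_mid, along the shaft within 0.1 rad), everything let go and at rest (y of pulley in the frame of sleeve above -0.002 m and x of pulley in the frame of sleeve between -0.003 and 0.003 m and z of pulley in the frame of sleeve between -0.003 and 0.003 m and angle between the y axis of pulley and the y axis of sleeve, either way round below 0.06 rad and (angle between the z axis of pulley and the z axis of key, either way round below 0.12 rad or angle between the z axis of pulley and the x axis of key, either way round below 0.12 rad) and distance between key_mid and shaft_mid below 0.0206 m and angle between the y axis of key and the y axis of gearbox, either way round below 0.1 rad and linear speed of pulley below 0.01 m/s and contact force between the fingers and pulley below 0.1 N); the robot touches nothing.
It fails at once if the pulley is pressed against the gearbox, its shaft or its sleeve with more than 40 N (contact force between pulley and gearbox above 40 N).
It fails at once if the pulley is pressed against the key with more than 40 N (contact force between pulley and key above 40 N).
It fails at once if the cup, spanner, bearing or oil bottle is moved by more than 30 mm (distance of any of cup, spanner, bearing, oil_bottle from where it was at the start of the episode above 0.03 m).
It also fails if it takes over 72 s, if anything falls off the work surface, if the arm or the gripper's body presses on something with over 40 N, if the wrist force passes 120 N, or if a joint passes its speed limit or range.

## Working session

There is one attempt and no reset: what is moved stays moved. The work goes in short steps, Python scripts to look and compute and a shell command to move; the robot and the scene stay as the last step left them, time stands still between calls to the robot, and variables do not carry over. Pictures are saved under pics/ and viewed, at most 10 in all, crops included, and the job is handed in when it is done.

```bash
mkdir -p pics; cat > h.py <<'E'
import numpy as np, cv2
from cell import read_state, cams, ctrl, models
from scipy.spatial.transform import Rotation as Ro
def cal(n):
    c=cams.calibration(n); R=cv2.Rodrigues(np.array(c["rvec"],float))[0]; return c,R,np.array(c["tvec"],float).ravel()
def rays(n,uv):
    c,R,t=cal(n); uv=np.asarray(uv,float).reshape(-1,2)
    d=(uv-[c["cx"],c["cy"]])/[c["fx"],c["fy"]]; s=d.copy()
    for _ in range(20): s=d/(1+c["k1"]*(s**2).sum(1,keepdims=True))
    return np.c_[s,np.ones(len(s))]
def world(n,uv,z):  # depth z
    c,R,t=cal(n); return (rays(n,uv)*np.asarray(z).reshape(-1,1)-t)@R
def onplane(n,uv,h):
    c,R,t=cal(n); o=-R.T@t; d=rays(n,uv)@R; return o+d*((h-o[2])/d[:,2:])
def proj(n,P):
    c,R,t=cal(n); p=np.asarray(P,float).reshape(-1,3)@R.T+t; s=p[:,:2]/p[:,2:]
    s=s*(1+c["k1"]*(s**2).sum(1,keepdims=True)); return s*[c["fx"],c["fy"]]+[c["cx"],c["cy"]]
def cloud(n,depth):
    v,u=np.mgrid[0:480,0:640]; return world(n,np.c_[u.ravel(),v.ravel()],depth.ravel()).reshape(480,640,3)
E
python3 - <<'E'
from h import *
np.set_printoptions(precision=1,suppress=True)
print(read_state()); print(ctrl.grip_point_offset)
for n in("side","top"):
    im,d=cams.get_image(n); cv2.imwrite(f"pics/{n}0.png",im); np.save(f"{n}0.npy",d)
    c,R,t=cal(n); print(n,c["fx"],"campos",-R.T@t, "fwd",R[2])
    for th in "gearbox shaft_mid shaft_end sleeve key key_mid tray pulley hub_grip cradle cup spanner bearing oil_bottle".split():
        for m in models.mark_of(th,n)[:2]:
            p=np.array(m["position"]); u,v=p.round().astype(int).clip(0,[639,479]); 
            print(th,p,round(m["confidence"],2),"depthpt",world(n,[p],[d[v,u]])[0])
E
```

```text
{'clock': 0.0, 'qpos': array([ 1.2,  0.6,  0. ,  1.5, -0. ,  1. , -0. ]), 'qd': array([ 0., -0.,  0., -0., -0., -0.,  0.]), 'tau': array([ -0. , -56.3,   1.2, -19.3,   0. ,   0. ,   0. ]), 'eef_pos': array([ 222.6, -610. ,  230.4]), 'tool_rot': array([-3.1,  0. ,  0.3]), 'force': array([ 0. , -0.1, -0.1]), 'torque': array([-0., -0.,  0.]), 'gripper_force': 0.0, 'width': 85.42397707074625}
18.700000000000003
side 459.95038839483885 campos [ 527.  -812.3  579.7] fwd [ 0.   0.8 -0.5]
gearbox [317.8 209.8] 0.61 depthpt [577.1 199.6  26.9]
shaft_mid [324.8 189.3] 0.65 depthpt [587.6  98.7 132.8]
shaft_end [329.4 196. ] 0.56 depthpt [597.7  96.2 117.4]
sleeve [326.2 185.7] 0.57 depthpt [591.5 110.8 135.7]
key [280.  284.5] 0.54 depthpt [487.2 -80.6  12.6]
key_mid [280.4 283.4] 0.5 depthpt [488.  -77.   12.5]
tray [278.5 280.3] 0.79 depthpt [483.8 -64.5  10.9]
pulley [285.4 346.8] 0.73 depthpt [ 503.3 -330.3   92. ]
pulley [279.3 284.8] 0.54 depthpt [485.9 -83.2  13.9]
hub_grip [281.2 369.7] 0.92 depthpt [ 495.  -329.4   43.3]
hub_grip [278.6 285.5] 0.73 depthpt [484.6 -84.8  13.4]
cradle [
[... 750 characters left out ...]
5 depthpt [488.7 -79.   10.3]
key_mid [174.2 350.7] 0.27 depthpt [376.8 207.1   6.2]
tray [325.7 285.8] 0.72 depthpt [487.6 -61.9  12.8]
pulley [465.4 276.3] 0.93 depthpt [ 500.  -308.7   43.5]
hub_grip [488.8 278.5] 0.77 depthpt [ 490.1 -325.   105.5]
hub_grip [383.8 166.3] 0.41 depthpt [ 716.2 -177.2   11.9]
cradle [469.5 285.7] 0.89 depthpt [ 480.1 -299.5   85.8]
cup [231.7 215.6] 0.75 depthpt [622.5 113.6   1.3]
cup [305.1 157.4] 0.7 depthpt [738.3 -25.8   1.5]
spanner [171.3 352.4] 0.87 depthpt [374.1 211.7   7.5]
spanner [469.1 280.1] 0.3 depthpt [ 493.3 -315.3   42.1]
bearing [387.8 165.2] 0.85 depthpt [ 717.9 -184.8   13.1]
oil_bottle [471.7 187.3] 0.63 depthpt [ 660.3 -327.6   55.6]
```

View pics/top0.png

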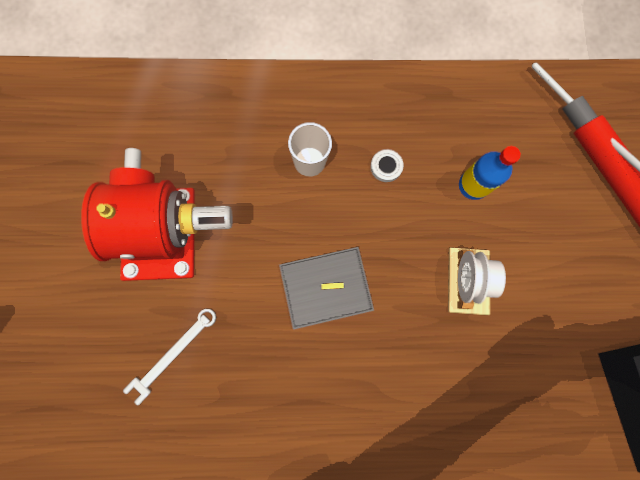

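View pics/side0.png

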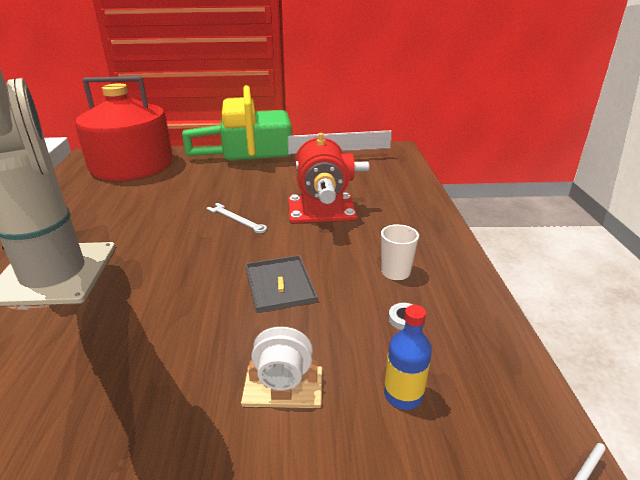

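The top view shows the key in the tray at (332,286), the shaft with its slot at about (212,219), and the pulley hub end at (497,279). The side view shows the shaft end at (326,190) and the pulley at (282,355). Next I'll fit the geometry.

```bash
cat > fit.py <<'E'
from h import *
from scipy.optimize import least_squares
np.set_printoptions(precision=2,suppress=True)
def cyl(P,r,p0,h,fixh=True):
    # axis level: through (x0, y0ref, h) direction yaw a (axis dir = (-sin a, cos a))
    def f(q):
        x0,a,hh=q; n=np.array([np.cos(a),np.sin(a)])
        e=(P[:,:2]-[x0,p0[1]])@n; return np.hypot(e,P[:,2]-hh)-r
    s=least_squares(f,[p0[0],0,h],loss="soft_l1",f_scale=1.0); return s.x,np.sqrt(np.mean(s.fun**2)),len(P)
for n in("top","side"):
    im=cv2.imread(f"pics/{n}0.png"); d=np.load(f"{n}0.npy"); C=cloud(n,d); ok=d>0
    hsv=cv2.cvtColor(im,cv2.COLOR_BGR2HSV)
    # bench check
    x,y,z=C[...,0],C[...,1],C[...,2]
    b=ok&(x>350)&(x<460)&(y>-250)&(y<-150); print(n,"bench z",np.median(z[b]),z[b].std())
    yel=(hsv[...,0]>18)&(hsv[...,0]<36)&(hsv[...,1]>110)&(hsv[...,2]>80)
    k=yel&(x>430)&(x<545)&(y>-130)&(y<0)&(z<40)
    v,u=np.nonzero(k); w=onplane(n,np.c_[u,v],13.); r=cv2.minAreaRect(w[:,:2].astype(np.float32)); print("key",len(u),w.mean(0),r,"z",np.median(z[k]))
    grey=hsv[...,1]<70
    s=ok&grey&(x>555)&(x<625)&(y>65)&(y<118)&(z>95)&(z<145)
    P=C[s]; print("shaft",cyl(P,19,(590,100),115)," ymin",np.percentile(P[:,1],[0,1,3,97,99]))
    s=ok&(x>450)&(x<550)&(y>-346)&(y<-318)&(z>66)&(z<110)&grey
    P=C[s]; print("hub",cyl(P,32,(495,-330),62)," y",np.percentile(C[ok&grey&(x>450)&(x<550)&(y<-250)&(y>-380)&(z>66)][:,1],[0,1,3,50,97,99,100]))
    big=cv2.resize(im[190:245,170:250] if n=="top" else im[165:215,295:365],None,fx=9,fy=9,interpolation=cv2.INTER_CUBIC); cv2.imwrite(f"pics/sh_{n}.png",big)
E
python3 fit.py
```

```text
top bench z -0.6931572775098469 1.471825866570087
key 121 [487.91 -73.77  13.  ] ((487.91632080078125, -73.47663116455078), (10.192375183105469, 40.36519241333008), 3.0280590057373047) z 12.334122566999882
shaft (array([594.01,   0.07, 114.03]), np.float64(3.740240901085731), 297)  ymin [ 97.43  97.65  97.8  117.15 117.63]
hub (array([500.92,   0.66,  65.57]), np.float64(5.211944771070823), 663)  y [-358.42 -357.32 -355.09 -321.32 -300.25 -299.62 -298.68]
side bench z -0.4491504660378573 1.056651770199766
key 65 [487.8 -74.5  13. ] ((488.11834716796875, -72.93356323242188), (10.059062957763672, 39.800697326660156), 1.2686551809310913) z 12.957008035662739
shaft (array([591.68,   0.02, 115.05]), np.float64(7.0550058947975165), 247)  ymin [ 94.36  95.37  95.73 114.59 116.43]
hub (array([496.38,   0.48,  63.86]), np.float64(5.236176523286142), 991)  y [-361.12 -359.24 -358.53 -328.15 -304.   -302.77 -300.19]
```

View pics/sh_top.png

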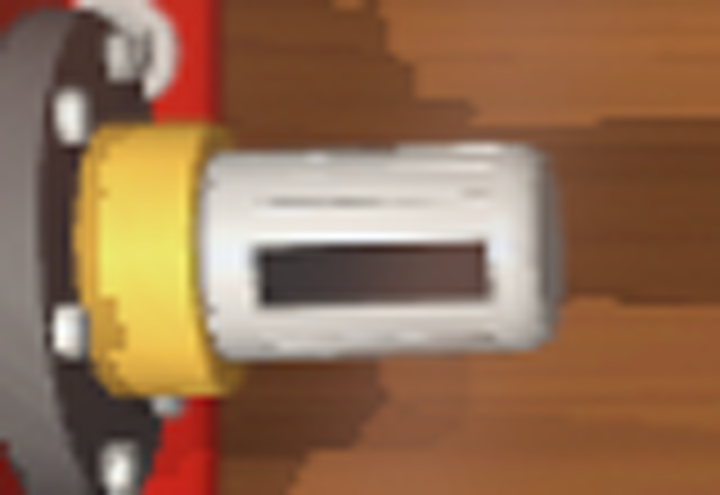

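```bash
cat > fit2.py <<'E'
from h import *
from scipy.optimize import minimize, least_squares
np.set_printoptions(precision=3,suppress=True)
S=6
def hull(n,P,off,shape):
    q=((proj(n,P)-off+0.5)*S).astype(np.float32); m=np.zeros((shape[0]*S,shape[1]*S),np.uint8)
    cv2.fillConvexPoly(m,np.round(cv2.convexHull(q)).astype(np.int32),1)
    return cv2.resize(m.astype(np.float32),(shape[1],shape[0]),interpolation=cv2.INTER_AREA)
def frame(x,y,h,a): return lambda L: np.array([x,y,h])+np.asarray(L)@np.array([[np.cos(a),np.sin(a),0],[-np.sin(a),np.cos(a),0],[0,0,1]])
t=np.linspace(0,2*np.pi,72)
def ring(r,y): return np.c_[r*np.cos(t),0*t+y,r*np.sin(t)]
def both(name,fn,x0):
    for n in("top","side"):
        im=cv2.imread(f"pics/{n}0.png"); best=None
        for dx in (0,-.06,.06):
            s=np.array([[0,0,0],[3,0,0],[0,3,0],[0,0,.06]])+np.array(x0)+[0,0,dx]
            r=minimize(lambda q:fn(n,im,q),x0,method="Nelder-Mead",options=dict(initial_simplex=s,xatol=.005,fatol=.02,maxiter=300))
            if best is None or r.fun<best.fun: best=r
        print(name,n,best.x,best.fun)
def shaft(n,im,q):
    u0,v0=(150,180) if n=="top" else (290,165); c=im[v0:v0+60,u0:u0+110] if n=="top" else im[v0:v0+55,u0:u0+70]
    h=cv2.cvtColor(c,cv2.COLOR_BGR2HSV); F=frame(q[0],q[1],115,q[2])
    sl=((h[...,0]>15)&(h[...,0]<36)&(h[...,1]>100)&(h[...,2]>140)).astype(float)
    me=hull(n,F(np.r_[ring(25,0),ring(25,20)]),(u0,v0),c.shape); ms=hull(n,F(np.r_[ring(19,0),ring(19,-55),ring(17,-58)]),(u0,v0),c.shape)
    me=me*(1-ms)
    gs=((h[...,1]<60)&(h[...,2]>90)).astype(float)
    w=cv2.dilate(ms,np.ones((7,7)))>0
    slot=hull(n,F(np.r_[ring(12,-10),ring(12,-50)]+[0,0,8]),(u0,v0),c.shape)
    w2=w&(slot<.01)&(me<.01)
    return (np.abs(sl-me)[cv2.dilate(me,np.ones((5,5)))>0]).sum()+np.abs(gs-ms)[w2].sum()+0.5*(~w2&(ms>0)).sum()*0
both("shaft",shaft,(592,154,0.))
for n in("top","side"):
    im=cv2.imread(f"pics/{n}0.png"); d=np.load(f"{n}0.npy"); C=cloud(n,d); x,y,z=C[...,0],C[...,1],C[...,2]
    h=cv2.cvtColor(im,cv2.COLOR_BGR2HSV)
    P=C[(d>0)&(h[...,1]<70)&(x>440)&(x<560)&(y>-375)&(y<-290)&(z>50)&(z<120)]
    def f(q,full=False):
        F=np.array([np.cos(q[2]),np.sin(q[2])]); A=np.array([-np.sin(q[2]),np.cos(q[2])])
        e=(P[:,:2]-q[:2])@F; l=(P[:,:2]-q[:2])@A; rr=np.hypot(e,P[:,2]-62)
        sd=lambda r,a,b:np.abs(np.where((rr<r)&(l>a)&(l<b),np.minimum(r-rr,np.minimum(l-a,b-l)),np.hypot(np.maximum(rr-r,0),np.maximum(np.maximum(a-l,l-b),0))))
        return np.minimum(sd(45,-24,0),sd(32,-55,-24))
    b=min((least_squares(f,[x0,-302,a],loss="soft_l1",f_scale=1.) for x0 in(494,500) for a in(-.15,0,.15)),key=lambda s:s.cost)
    print("pulley",n,b.x,np.median(b.fun),len(P))
    # cradle outline
    k=(h[...,0]>10)&(h[...,0]<30)&(h[...,1]>60)&(h[...,2]>150)&(x>420)&(x<580)&(y>-390)&(y<-270)
    v,u=np.nonzero(k); w=onplane(n,np.c_[u,v],10.); print("cradle",len(u),cv2.minAreaRect(w[:,:2].astype(np.float32)))
E
python3 fit2.py
```

```text
shaft top [591.099 155.642   0.051] 86.19907493703067
shaft side [590.949 156.798   0.029] 53.773919539526105
pulley top [ 499.177 -301.559   -0.093] 1.3017323283555982 1635
cradle 1468 ((501.18804931640625, -328.56353759765625), (130.3453826904297, 132.61143493652344), 85.84072875976562)
pulley side [ 497.362 -302.5     -0.08 ] 0.8507870309599284 2350
cradle 2532 ((499.28741455078125, -337.734375), (121.43148040771484, 130.6826934814453), 87.0566177368164)
```

```bash
python3 - <<'E'
from h import *
np.set_printoptions(precision=2,suppress=True)
o=np.array([170,190])-0.5+0.5/9
for X,Y in((262,243),(490,240),(490,300),(262,305)):
    print(onplane("top",[o+np.array([X,Y])/9],133)[0])
t=np.array([591,155.6,115])
for roll in(-.4,-.3,-.2,-.1,0,.1,.2):
  for yaw in(.04,):
    P=[]
    for e,y in((5.4,-9),(5.4,-51),(-5.4,-51),(-5.4,-9)):
        c=np.array([e,y,18.2]); c=Ro.from_euler("xyz",[0,roll,yaw]).apply(c); P.append(t+c)
    print(roll,((proj("top",P)-o)*9).round(0).tolist())
im=cv2.imread("pics/side0.png"); 
for th in("shaft_mid","shaft_end","key_mid","hub_grip"): pass
q=read_state(); print(q["tool_rot"],Ro.from_euler("xyz",q["tool_rot"]).as_matrix())
E
```

```text
[589.95 144.21 133.  ]
[590.34 104.27 133.  ]
[579.45 103.97 133.  ]
[578.73 143.79 133.  ]
-0.4 [[247.0, 246.0], [488.0, 236.0], [492.0, 296.0], [253.0, 306.0]]
-0.3 [[247.0, 235.0], [487.0, 225.0], [491.0, 286.0], [252.0, 296.0]]
-0.2 [[247.0, 225.0], [487.0, 215.0], [490.0, 276.0], [250.0, 286.0]]
-0.1 [[248.0, 215.0], [487.0, 205.0], [489.0, 265.0], [249.0, 275.0]]
0 [[248.0, 205.0], [488.0, 195.0], [488.0, 255.0], [248.0, 265.0]]
0.1 [[249.0, 196.0], [488.0, 186.0], [488.0, 244.0], [248.0, 254.0]]
0.2 [[250.0, 188.0], [489.0, 178.0], [488.0, 233.0], [247.0, 243.0]]
[ 3.14 -0.    0.35] [[ 0.94  0.34  0.  ]
 [ 0.34 -0.94 -0.  ]
 [ 0.    0.   -1.  ]]
```

View pics/sh_side.png

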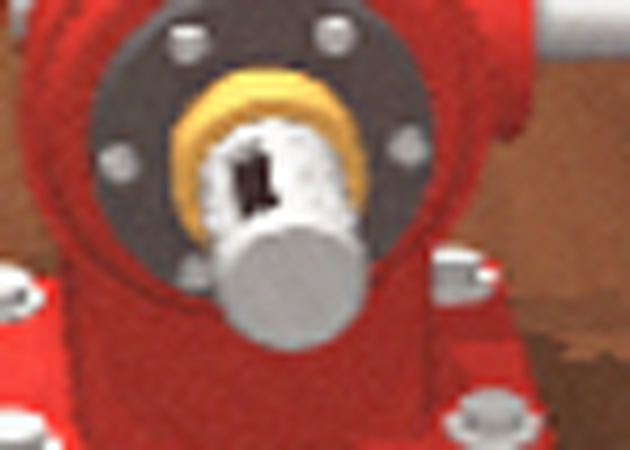

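The slot is turned about -0.39 rad, towards the robot. I'll move above the key.

```bash
python3 -m creep '[[[36, -34.5, 0, 0, 0, 0, 40], [36, -34.5, 0, 0, 0, 0, 40], [36, -34.5, 0, 0, 0, 0, 40], [36, -34.5, 0, 0, 0, 0, 40], [36, -34.5, 0, 0, 0, 0, 40], [36, -34.5, 0, 0, 0, 0, 40], [36, -34.5, 0, 0, 0, 0, 40], [36, -34.5, 0, 0, 0, 0, 40], [36, -34.5, 0, 0, 0, 0, 40], [36, -34.5, 0, 0, 0, 0, 40], [36, -34.5, 0, 0, 0, 0, 40], [36, -34.5, 0, 0, 0, 0, 40]]]'
python3 -m creep '[[[0, 0, 10, 0, 0, -0.14, 40], [0, 0, 10, 0, 0, -0.14, 40], [0, 0, 10, 0, 0, -0.14, 40], [0, 0, 10, 0, 0, -0.14, 40], [0, 0, 10, 0, 0, -0.14, 40], [0, 0, 10, 0, 0, -0.14, 40], [0, 0, 10, 0, 0, -0.14, 40], [0, 0, 10, 0, 0, -0.14, 40], [0, 0, 10, 0, 0, -0.13, 40], [0, 0, 0, 0, 0, 0, 40]]]'
cat > st.py <<'E'
from h import *
import sys
np.set_printoptions(precision=3,suppress=True)
s=read_state(); R=Ro.from_euler("xyz",s["tool_rot"]); print(s["clock"],s["eef_pos"],"rot",s["tool_rot"],"F",s["force"],"T",s["torque"],"w",s["width"],"g",s["gripper_force"])
if len(sys.argv)>3:
    t=np.array([float(a) for a in sys.argv[1:4]]); print("to target in tool axes",R.inv().apply(t-s["eef_pos"]))
if len(sys.argv)>6:
    G=Ro.from_euler("xyz",[float(a) for a in sys.argv[4:7]]); print("rotvec tool",(R.inv()*G).as_rotvec())
E
python3 st.py 488 -73.5 60 3.14159 0 1.601
```

```text
clock: 2.7
eef_pos: [487.6, -71.8, 231.7]
tool_rot: [3.141, -0.001, 0.35]
force: [1.1, 0.2, 0.1]
width: 39.7
gripper_force: 0.0
clock: 3.7
eef_pos: [486.0, -73.8, 140.4]
tool_rot: [-3.14, -0.001, 1.6]
force: [-0.6, -0.1, 0.8]
width: 40.2
gripper_force: 0.0
3.7 [486.027 -73.794 140.407] rot [-3.14  -0.001  1.6  ] F [-0.564 -0.058  0.819] T [-0.017 -0.035  0.077] w 40.22381207173606 g 0.0
to target in tool axes [ 0.179  2.141 80.403]
rotvec tool [-0.002 -0.001 -0.001]
```

```bash
python3 -m creep '[[[0, 1, 30, 0, 0, 0, 32], [0, 1, 30, 0, 0, 0, 32], [0, 0, 30, 0, 0, 0, 32], [0, 0, 25, 0, 0, 0, 32], [0, 0, 10, 0, 0, 0, 32], [0, 0, 7, 0, 0, 0, 32], [0, 0, 0, 0, 0, 0, 32]]]'
python3 - <<'E'
from h import *
im,d=cams.get_image("side"); im2,d2=cams.get_image("top")
a=cv2.resize(im[225:325,215:345],None,fx=3,fy=3); b=cv2.resize(im2[235:335,270:400],None,fx=3,fy=3)
cv2.imwrite("pics/grip.png",np.hstack([a,b]))
E
```

```text
clock: 4.4
eef_pos: [489.1, -73.6, 9.4]
tool_rot: [3.141, 0.0, 1.599]
force: [0.0, -0.7, -0.1]
width: 31.6
gripper_force: 0.0
```

View pics/grip.png

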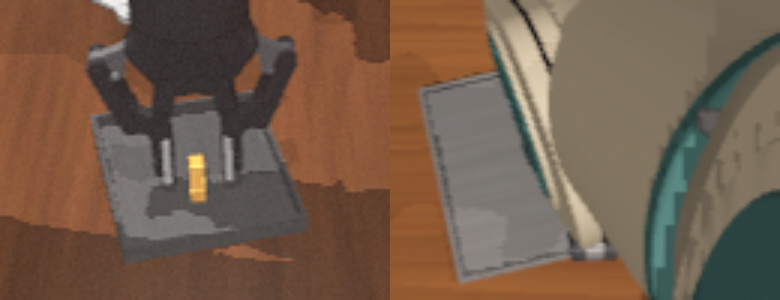

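The side view shows the key centred between the open fingers, at about (197,178) in the crop. I'll close on it and lift.

```bash
python3 -m creep '[[[0, 0, 0.5, 0, 0, 0, 4], [0, 0, 0, 0, 0, 0, 4], [0, 0, 0, 0, 0, 0, 4], [0, 0, 0, 0, 0, 0, 4], [0, 0, 0, 0, 0, 0, 4], [0, 0, 0, 0, 0, 0, 4], [0, 0, 0, 0, 0, 0, 4], [0, 0, 0, 0, 0, 0, 4]]]'; python3 -m creep '[[[0, 0, -10, 0, 0, 0, 4], [0, 0, -30, 0, 0, 0, 4], [0, 0, -40, 0, 0, 0, 4], [0, 0, -40, 0, 0, 0, 4], [0, 0, -40, 0, 0, 0, 4], [0, 0, -20, 0, 0, 0, 4], [0, 0, 0, 0, 0, 0, 4]]]'
python3 - <<'E'
from h import *
s=read_state();print(s)
im,d=cams.get_image("side")
u,v=proj("side",[s["eef_pos"]])[0].astype(int); print(u,v)
cv2.imwrite("pics/held.png",cv2.resize(im[v-50:v+40,u-50:u+50],None,fx=6,fy=6,interpolation=cv2.INTER_CUBIC))
E
```

```text
clock: 5.3
eef_pos: [489.4, -73.8, 9.8]
tool_rot: [3.14, 0.0, 1.599]
force: [-1.5, 0.4, 5.5]
width: 6.7
gripper_force: 58.8
clock: 6.0
eef_pos: [490.7, -73.9, 192.6]
tool_rot: [3.134, 0.001, 1.599]
force: [0.0, 0.5, 0.3]
width: 6.9
gripper_force: 58.7
{'clock': 6.0, 'qpos': array([ 0.37209876,  0.48538507, -0.39777433,  1.98012348,  0.27907241,
        0.72100668, -0.16597342]), 'qd': array([-0.01731099,  0.05948932,  0.03010684,  0.0475023 ,  0.01902871,
       -0.04249901, -0.01778476]), 'tau': array([  0.27985543, -44.12981272,  -3.50811571, -14.94450063,
        -0.11424074,   0.36465168,   0.12578672]), 'eef_pos': array([490.72289562, -73.89456868, 192.60159615]), 'tool_rot': array([3.13442190e+00, 1.46484288e-03, 1.59921350e+00]), 'force': array([0.01379837, 0.46761326, 0.26215423]), 'torque': array([ 0.0435389 ,  0.04043352, -0.01987902]), 'gripper_force': 58.73426377773285, 'width': 6.903648409350545}
277 202
```

View pics/held.png

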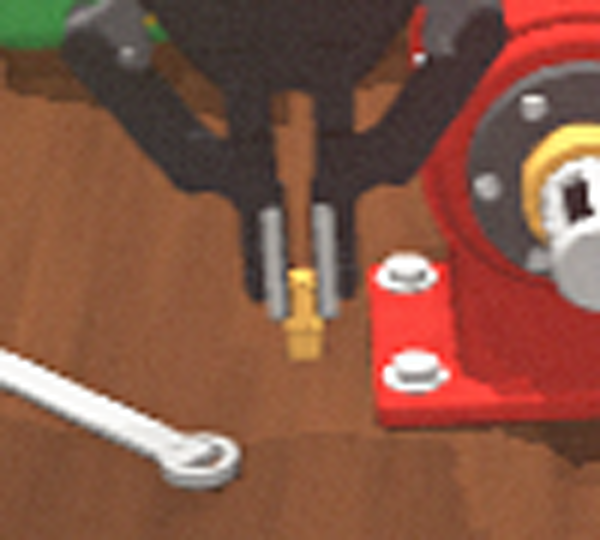

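The key is held between the fingertips with about half its height protruding. I'll move above the slot and tilt.

```bash
python3 -m creep '[[[33, 15, 0, 0, 0, 0, 4], [33, 15, 0, 0, 0, 0, 4], [33, 15, 0, 0, 0, 0, 4], [33, 15, 0, 0, 0, 0, 4], [33, 15, 0, 0, 0, 0, 4], [31, 14, 0, 0, 0, 0, 4], [0, 0, 0, -0.13, 0, 0, 4], [0, 0, 0, -0.13, 0, 0, 4], [0, 0, 0, -0.13, 0, 0, 4], [0, 0, 0, 0, 0, 0, 4], [0, 0, 0, 0, 0, 0, 4]]]'
python3 - <<'E'
from h import *
G=Ro.from_euler("z",.025)*Ro.from_euler("y",-.39)*Ro.from_euler("xyz",[np.pi,0,np.pi/2]); print(G.as_euler("xyz"))
E
python3 st.py 576 124 157.5 
```

```text
clock: 7.15
eef_pos: [571.6, 124.5, 187.6]
tool_rot: [2.763, 0.005, 1.6]
force: [0.6, 0.6, -1.3]
width: 6.7
gripper_force: 58.9
[ 2.75159265e+00 -2.22044605e-16  1.59579633e+00]
7.15 [571.601 124.529 187.626] rot [2.763 0.005 1.6  ] F [ 0.589  0.64  -1.3  ] T [-0.057  0.366  0.006] w 6.725949799882444 g 58.85730743408203
to target in tool axes [-0.517 -7.052 29.617]
```

```bash
python3 -m creep '[[[-0.5, -7, 5, -0.01, 0, 0, 4], [0, 0, 20, 0, 0, 0, 4], [0, 0, 10, 0, 0, 0, 4], [0, 0, 0, 0, 0, 0, 4], [0, 0, 0, 0, 0, 0, 4]]]'
python3 st.py 581.7 124 143.7 2.7516 0 1.596
python3 - <<'E'
from h import *
o=[]
for n,(u,v) in (("side",(325,180)),("top",(212,219))):
    im,d=cams.get_image(n); o.append(cv2.resize(im[v-30:v+30,u-32:u+33],None,fx=6,fy=6,interpolation=cv2.INTER_CUBIC))
cv2.imwrite("pics/pre.png",np.hstack(o))
E
```

```text
clock: 7.65
eef_pos: [580.8, 122.9, 153.5]
tool_rot: [2.75, 0.003, 1.596]
force: [1.4, 0.3, 0.0]
width: 7.0
gripper_force: 58.9
7.65 [580.83  122.938 153.525] rot [2.75  0.003 1.596] F [1.364 0.291 0.05 ] T [0.004 0.402 0.028] w 6.956487306689761 g 58.86237144470215
to target in tool axes [ 1.065 -2.917  9.422]
rotvec tool [0.001 0.002 0.001]
```

View pics/pre.png

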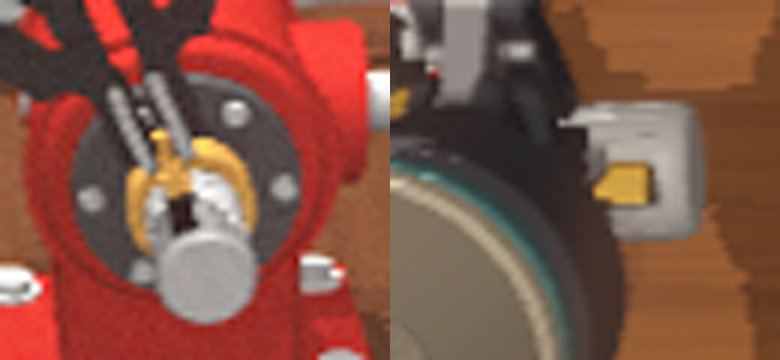

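```bash
python3 - <<'E'
from h import *
np.set_printoptions(precision=2,suppress=True)
p=onplane("top",[[180+262/6-.4,189+185/6-.4]],147.2)[0]; print(p)
s=read_state(); R=Ro.from_euler("xyz",s["tool_rot"]); print("robot belief",s["eef_pos"]+R.apply([-20,0,6.8]))
sl=np.array([584.9,104.1,132.3]); print("slot front centre rel to key front bottom, tool axes",R.inv().apply(sl-p))
sl=np.array([584.9,103.2,132.3]); 
E
```

```text
[581.84 102.7  147.2 ]
robot belief [583.66 103.39 147.93]
slot front centre rel to key front bottom, tool axes [ 1.36 -2.84 14.95]
```

```bash
python3 -m creep '[[[1.2, -2.8, 0, 0, 0, 0, 4], [0, 0, 6, 0, 0, 0, 4], [0, 0, 4, 0, 0, 0, 4], [0, 0, 1, 0, 0, 0, 4], [0, 0, 0, 0, 0, 0, 4]]]'; python3 st.py 585.6 124 134.2;  python3 -m creep '[[[0, 0, 1, 0, 0, 0, 4], [0, 0, 0, 0, 0, 0, 4]]]'; python3 st.py 585.6 124 134.2
```

```text
clock: 8.25
eef_pos: [581.5, 124.9, 142.8]
tool_rot: [2.75, 0.003, 1.598]
force: [0.2, -0.6, -0.8]
width: 6.9
gripper_force: 58.9
8.25 [581.524 124.872 142.803] rot [2.75  0.003 1.598] F [ 0.184 -0.63  -0.803] T [0.002 0.487 0.053] w 6.889992505652936 g 58.86220335960388
to target in tool axes [-0.958  0.457  9.5  ]
clock: 8.45
eef_pos: [581.8, 124.8, 141.7]
tool_rot: [2.75, 0.003, 1.598]
force: [-0.2, -0.2, -0.2]
width: 6.7
gripper_force: 58.9
8.45 [581.811 124.843 141.719] rot [2.75  0.003 1.598] F [-0.154 -0.206 -0.179] T [-0.093  0.441  0.044] w 6.7437805321548145 g 58.86183679103851
to target in tool axes [-0.924  0.608  8.389]
```

```bash
python3 -m creep '[[[-0.4, 0, 1, 0, 0, 0, 4], [0, 0, 1, 0, 0, 0, 4], [0, 0, 0, 0, 0, 0, 4]]]'; for i in 1; do python3 -m creep '[[[0, 0, 1, 0, 0, 0, 4], [0, 0, 0, 0, 0, 0, 4]]]'; done; python3 -m creep '[[[0, 0, 1, 0, 0, 0, 4], [0, 0, 0, 0, 0, 0, 4]]]'; python3 st.py 585.6 124 134.2
```

```text
clock: 8.75
eef_pos: [582.4, 124.4, 139.5]
tool_rot: [2.75, 0.003, 1.598]
force: [-0.2, 0.3, -1.5]
width: 7.0
gripper_force: 58.9
clock: 8.95
eef_pos: [582.8, 124.4, 138.5]
tool_rot: [2.75, 0.003, 1.598]
force: [-0.4, -0.2, -1.0]
width: 7.1
gripper_force: 58.9
clock: 9.15
eef_pos: [583.1, 124.4, 138.0]
tool_rot: [2.75, 0.003, 1.598]
force: [-2.5, -1.0, 3.6]
width: 6.7
gripper_force: 59.6
9.15 [583.082 124.434 137.996] rot [2.75  0.003 1.598] F [-2.525 -1.049  3.644] T [-0.042  0.586 -0.016] w 6.689587160237875 g 59.570832322351635
to target in tool axes [-0.492  0.866  4.466]
```

```bash
for i in 1; do :; done; python3 -m creep '[[[0, 0.3, 0.3, 0, 0, 0, 4], [0, 0, 0, 0, 0, 0, 4]]]'; python3 -m creep '[[[0, 0.3, 0.1, 0, 0, 0, 4], [0, 0, 0, 0, 0, 0, 4]]]';python3 -m creep '[[[0, 0.3, 0, 0, 0, 0, 4], [0, 0, 0, 0, 0, 0, 4]]]';python3 -m creep '[[[0, 0.3, 0, 0, 0, 0, 4], [0, 0, 0, 0, 0, 0, 4]]]'; python3 st.py 585.6 124 134.2
```

```text
clock: 9.35
eef_pos: [583.2, 124.4, 137.9]
tool_rot: [2.75, 0.003, 1.598]
force: [-4.6, 0.5, 6.7]
width: 6.6
gripper_force: 60.0
clock: 9.55
eef_pos: [583.2, 124.4, 137.9]
tool_rot: [2.751, 0.003, 1.598]
force: [-5.4, -0.8, 7.8]
width: 7.0
gripper_force: 60.2
clock: 9.75
eef_pos: [583.2, 124.4, 137.9]
tool_rot: [2.751, 0.003, 1.598]
force: [-5.6, -0.5, 8.2]
width: 7.0
gripper_force: 60.2
clock: 9.95
eef_pos: [583.2, 124.4, 137.9]
tool_rot: [2.751, 0.003, 1.598]
force: [-6.8, -0.8, 7.3]
width: 6.8
gripper_force: 60.3
9.95 [583.23  124.43  137.916] rot [2.751 0.003 1.598] F [-6.769 -0.82   7.278] T [-0.121  1.188 -0.032] w 6.831520075474599 g 60.28286982094869
to target in tool axes [-0.484  0.765  4.334]
```

```bash
python3 -m creep '[[[0, 0, -1, 0, 0, 0, 4], [0, 0, 0, 0, 0, 0, 4]]]'; python3 st.py 585.6 124 134.2; python3 -m creep '[[[0, 0, 0.7, 0, 0, 0, 4], [0, 0, 0, 0, 0, 0, 4]]]';python3 -m creep '[[[0, 0, 0.7, 0, 0, 0, 4], [0, 0, 0, 0, 0, 0, 4]]]'; python3 st.py 585.6 124 134.2
```

```text
clock: 10.15
eef_pos: [584.3, 124.6, 138.9]
tool_rot: [2.75, 0.003, 1.598]
force: [0.8, 1.3, -0.5]
width: 6.7
gripper_force: 58.9
10.15 [584.272 124.555 138.893] rot [2.75  0.003 1.598] F [ 0.77   1.292 -0.51 ] T [-0.056  0.395  0.045] w 6.722462654197314 g 58.86004865169525
to target in tool axes [-0.579 -0.579  4.84 ]
clock: 10.35
eef_pos: [584.5, 124.5, 138.6]
tool_rot: [2.75, 0.003, 1.598]
force: [-4.2, 0.4, 6.8]
width: 7.0
gripper_force: 60.0
clock: 10.55
eef_pos: [584.5, 124.5, 138.4]
tool_rot: [2.749, 0.003, 1.598]
force: [-7.4, -1.4, 12.4]
width: 7.1
gripper_force: 60.9
10.55 [584.501 124.512 138.403] rot [2.749 0.003 1.598] F [-7.446 -1.401 12.415] T [-0.216  0.857 -0.096] w 7.149131108416904 g 60.91420101933181
to target in tool axes [-0.528 -0.607  4.3  ]
```

```bash
python3 -m creep '[[[0, 0, -1.6, 0, 0, 0, 4], [-0.4, -0.7, 0, 0, 0, 0, 4], [0, 0, 0, 0, 0, 0, 4]]]'; python3 st.py 585.6 124 134.2; python3 -m creep '[[[0, 0, 0.8, 0, 0, 0, 4], [0, 0, 0, 0, 0, 0, 4]]]';python3 -m creep '[[[0, 0, 0.8, 0, 0, 0, 4], [0, 0, 0, 0, 0, 0, 4]]]'; python3 st.py 585.6 124 134.2
```

```text
clock: 10.85
eef_pos: [583.5, 124.1, 138.5]
tool_rot: [2.75, 0.003, 1.598]
force: [-0.5, 0.3, -0.9]
width: 6.7
gripper_force: 58.9
10.85 [583.488 124.084 138.49 ] rot [2.75  0.003 1.598] F [-0.479  0.339 -0.919] T [0.036 0.422 0.033] w 6.713186449024015 g 58.87932300567627
to target in tool axes [-0.13   0.314  4.77 ]
clock: 11.05
eef_pos: [583.6, 124.1, 138.2]
tool_rot: [2.75, 0.003, 1.598]
force: [-4.0, -1.9, 5.9]
width: 6.7
gripper_force: 59.9
clock: 11.25
eef_pos: [583.7, 124.1, 138.0]
tool_rot: [2.749, 0.003, 1.598]
force: [-7.9, -1.2, 13.2]
width: 6.8
gripper_force: 61.0
11.25 [583.658 124.085 137.993] rot [2.749 0.003 1.598] F [-7.865 -1.17  13.151] T [-0.113  0.815 -0.086] w 6.77939554094125 g 60.95471575856209
to target in tool axes [-0.126  0.342  4.247]
```

```bash
python3 - <<'E'
from h import *
from scipy.optimize import minimize
from fit2 import hull,frame,ring
np.set_printoptions(precision=3,suppress=True)
# photometric fit of dark slot, shaft bright, per camera: params x0,y0,yaw,roll
def cost(q,n,im):
    u0,v0,w,h=(190,203,45,30) if n=="top" else (312,174,28,34)
    g=im[v0:v0+h,u0:u0+w]; hs=cv2.cvtColor(g,cv2.COLOR_BGR2HSV); 
    bright=np.clip((g.min(2).astype(float)-70)/90,0,1)
    F=frame(q[0],q[1],115,q[2]); sh=hull(n,F(np.r_[ring(19,0),ring(19,-55),ring(17,-58)]),(u0,v0),g.shape)
    c=np.array([[e,y,18.2] for e in(5.4,-5.4) for y in(-9,-51)]); c=Ro.from_euler("y",q[3]).apply(c)
    sl=hull(n,F(c),(u0,v0),g.shape); return ((sh*(1-sl)-bright)**2).sum()
for n in("top","side"):
    im=cv2.imread(f"pics/{n}0.png"); R=[]
    for x0 in(590,592,594):
      for r in(-.3,-.45):
        s=np.array([x0,155.5,.025,r]); sx=np.r_[[s],s+np.diag([3,3,.04,.12])]
        R.append(minimize(cost,s,args=(n,im),method="Nelder-Mead",options=dict(initial_simplex=sx,xatol=.003,fatol=.003,maxiter=500)))
    for r in sorted(R,key=lambda r:r.fun)[:3]: print(n,r.x,r.fun)
E
```

```text
shaft top [591.099 155.642   0.051] 86.19907493703067
shaft side [590.949 156.798   0.029] 53.773919539526105
pulley top [ 499.177 -301.559   -0.093] 1.3017323283555982 1635
cradle 1468 ((501.18804931640625, -328.56353759765625), (130.3453826904297, 132.61143493652344), 85.84072875976562)
pulley side [ 497.362 -302.5     -0.08 ] 0.8507870309599284 2350
cradle 2532 ((499.28741455078125, -337.734375), (121.43148040771484, 130.6826934814453), 87.0566177368164)
top [591.641 155.735   0.036  -0.442] 39.34200672560825
top [591.649 155.968   0.037  -0.442] 39.42580320579361
top [591.644 155.761   0.037  -0.436] 40.202500527439064Traceback (most recent call last):
  File "<stdin>", line 18, in <module>
    res = _minimize_neldermead(fun, x0, args, callback, bounds=bounds,
                               **options)
    fxr = func(xr)
    fx = function(np.copy(x), *(wrapper_args + args))
  File "<stdin>", line 10, in cost
  File "fit2.py", line 6, in hull
    q=((proj(n,P)-off+0.5)*S).astype(np.float32); m=np.zeros((shape[0]*S,shape[1]*S),np.uint8)
        ~~~~^^^^^
  File "h.py", line 16, in proj
    c,R,t=cal(n); p=np.asarray(P,float).reshape(-1,3)@R.T+t; s=p[:,:2]/p[:,2:]
          ~~~^^^
  File "h.py", line 5, in cal
    c=cams.calibration(n); R=cv2.Rodrigues(np.array(c["rvec"],float))[0]; return c,R,np.array(c["tvec"],float).ravel()
ValueError: time passes only in moves, steps and waits
```

```bash
sed -i 's/^def cal(n):/import functools\n@functools.lru_cache(None)\ndef cal(n):/' h.py
sed -n '1,14p' fit2.py > f2.py
python3 - <<'E'
from f2 import *
def cost(q,n,im):
    u0,v0,w,h=(190,203,45,30) if n=="top" else (312,174,28,34)
    g=im[v0:v0+h,u0:u0+w]
    bright=np.clip((g.min(2).astype(float)-70)/90,0,1)
    F=frame(q[0],q[1],115,q[2]); sh=hull(n,F(np.r_[ring(19,0),ring(19,-55),ring(17,-58)]),(u0,v0),g.shape)
    c=np.array([[e,y,18.2] for e in(5.4,-5.4) for y in(-9,-51)]); c=Ro.from_euler("y",q[3]).apply(c)
    sl=hull(n,F(c),(u0,v0),g.shape); return ((sh*(1-sl)-bright)**2).sum()
n="side"; im=cv2.imread(f"pics/{n}0.png"); R=[]
for x0 in(590,593):
  for r in(-.3,-.45):
    s=np.array([x0,155.5,.025,r]); sx=np.r_[[s],s+np.diag([3,3,.04,.12])]
    R.append(minimize(cost,s,args=(n,im),method="Nelder-Mead",options=dict(initial_simplex=sx,xatol=.003,fatol=.003,maxiter=400)))
for r in sorted(R,key=lambda r:r.fun)[:3]: print(n,r.x,r.fun)
# current key pose vs slot
im,d=cams.get_image("top"); u,v=212,222
im2,d=cams.get_image("side")
a=cv2.resize(im[v-22:v+18,u-20:u+25],None,fx=9,fy=9,interpolation=cv2.INTER_CUBIC);b=cv2.resize(im2[165:205,305:350],None,fx=9,fy=9,interpolation=cv2.INTER_CUBIC)
cv2.imwrite("pics/touch.png",np.hstack([a,b])[:, :800])
E
```

```text
side [591.119 158.626   0.018  -0.422] 33.73660499506161
side [591.003 158.277   0.025  -0.439] 33.80219154958053
side [591.118 158.379   0.024  -0.426] 33.93691377582238
```

View pics/touch.png

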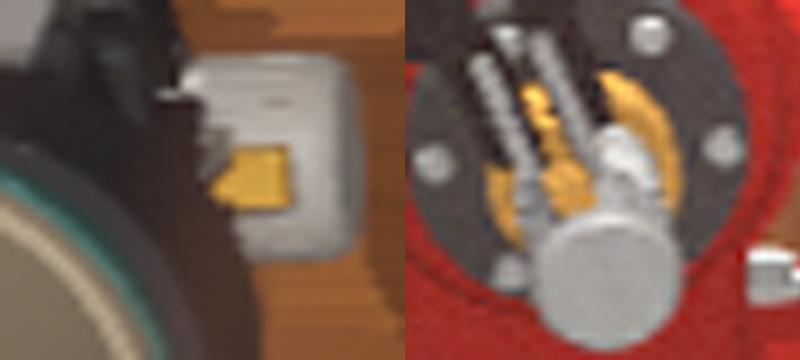

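Both fits now give a slot roll of about -0.435, and the image puts the key's near end right at the slot's end. I'll shift inward and add tilt.

```bash
python3 -m creep '[[[0, 0, -2, 0, 0, 0, 4], [1.2, 0, 0, -0.045, 0, 0, 4], [0, 0, 0, 0, 0, 0, 4]]]'; python3 st.py 585 125.3 133.9 2.7066 0 1.6
```

```text
clock: 11.65
eef_pos: [582.7, 123.8, 138.4]
tool_rot: [2.722, 0.007, 1.599]
force: [-1.1, -0.2, -0.5]
width: 7.2
gripper_force: 59.0
11.65 [582.674 123.788 138.428] rot [2.722 0.007 1.599] F [-1.105 -0.206 -0.478] T [0.035 0.456 0.079] w 7.183887986036896 g 58.95056962966919
to target in tool axes [1.476 0.321 5.091]
rotvec tool [-0.015  0.007  0.002]
```

```bash
python3 -m creep '[[[1.5, 0.3, -0.3, -0.015, 0.007, 0, 4], [0, 0, 0, 0, 0, 0, 4]]]'; python3 st.py 585 125.3 133.9 2.7066 0 1.6;python3 -m creep '[[[0, 0, 0.8, 0, 0, 0, 4], [0, 0, 0, 0, 0, 0, 4]]]';python3 -m creep '[[[0, 0, 0.8, 0, 0, 0, 4], [0, 0, 0, 0, 0, 0, 4]]]'; python3 st.py 585 125.3 133.9 2.7066 0 1.6
```

```text
clock: 11.85
eef_pos: [583.0, 125.1, 138.8]
tool_rot: [2.708, 0.0, 1.601]
force: [0.1, 0.4, -0.4]
width: 7.2
gripper_force: 58.9
11.85 [583.039 125.079 138.847] rot [2.708 0.    1.601] F [ 0.13   0.424 -0.386] T [-0.042  0.467  0.033] w 7.247391315904523 g 58.86062979698181
to target in tool axes [ 0.163 -0.296  5.315]
rotvec tool [-0.001 -0.     0.001]
clock: 12.05
eef_pos: [583.9, 125.1, 138.5]
tool_rot: [2.707, -0.0, 1.599]
force: [0.0, -0.5, -1.0]
width: 7.0
gripper_force: 58.9
clock: 12.25
eef_pos: [584.0, 125.1, 138.3]
tool_rot: [2.706, -0.0, 1.6]
force: [-4.1, 0.1, 5.9]
width: 7.1
gripper_force: 59.8
12.25 [584.025 125.133 138.267] rot [ 2.706 -0.     1.6  ] F [-4.055  0.096  5.924] T [-0.139  0.693 -0.06 ] w 7.106831416857031 g 59.793908265419304
to target in tool axes [ 0.138 -0.956  4.372]
rotvec tool [ 0.001 -0.    -0.   ]
```

```bash
python3 -m creep '[[[0.5, -0.6, -0.6, 0, 0, 0, 4], [0, 0, 0, 0, 0, 0, 4]]]'; python3 st.py 585 125.3 133.9;python3 -m creep '[[[0, 0, 0.8, 0, 0, 0, 4], [0, 0, 0, 0, 0, 0, 4]]]';python3 st.py 585 125.3 133.9; python3 -m creep '[[[0, -0.5, 0, 0, 0, 0, 4], [0, 0, 0, 0, 0, 0, 4]]]'; python3 st.py 585 125.3 133.9; python3 -m creep '[[[0, -0.5, 0, 0, 0, 0, 4], [0, 0, 0, 0, 0, 0, 4]]]'; python3 st.py 585 125.3 133.9
```

```text
clock: 12.45
eef_pos: [583.4, 125.9, 138.2]
tool_rot: [2.706, -0.001, 1.6]
force: [-0.3, 0.7, -0.0]
width: 6.9
gripper_force: 58.9
12.45 [583.367 125.867 138.211] rot [ 2.706 -0.001  1.6  ] F [-0.29   0.652 -0.031] T [-0.046  0.497  0.036] w 6.903260793089531 g 58.86141657829285
to target in tool axes [-0.617 -0.353  4.59 ]
clock: 12.65
eef_pos: [583.4, 125.9, 137.9]
tool_rot: [2.706, -0.0, 1.6]
force: [-4.7, -0.8, 7.8]
width: 7.0
gripper_force: 60.2
12.65 [583.449 125.894 137.889] rot [ 2.706 -0.     1.6  ] F [-4.743 -0.764  7.803] T [-0.13   0.659 -0.049] w 6.950099528330537 g 60.1754168048501
to target in tool axes [-0.642 -0.295  4.263]
clock: 12.85
eef_pos: [583.4, 125.9, 137.9]
tool_rot: [2.705, -0.0, 1.6]
force: [-3.7, -0.8, 7.0]
width: 6.9
gripper_force: 60.0
12.85 [583.427 125.888 137.914] rot [ 2.705 -0.     1.6  ] F [-3.738 -0.753  6.996] T [-0.104  0.467  0.005] w 6.915125688315859 g 60.03961372654885
to target in tool axes [-0.636 -0.289  4.294]
clock: 13.05
eef_pos: [583.4, 125.9, 137.9]
tool_rot: [2.704, -0.0, 1.6]
force: [-2.4, -1.6, 7.0]
width: 7.0
gripper_force: 60.0
13.05 [583.406 125.87  137.893] rot [ 2.704 -0.     1.6  ] F [-2.41  -1.553  7.012] T [-0.104  0.278 -0.101] w 6.964833768703777 g 59.975808123126626
to target in tool axes [-0.618 -0.263  4.285]
```

```bash
python3 -m creep '[[[0, 0, -0.2, 0, 0, 0, 4], [0, -0.4, 0, 0, 0, 0, 4], [0, -0.4, 0, 0, 0, 0, 4]]]'; python3 st.py 585 125.3 133.9; python3 -m creep '[[[0, -0.4, 0, 0, 0, 0, 4], [0, -0.4, 0, 0, 0, 0, 4]]]'; python3 st.py 585 125.3 133.9; python3 -m creep '[[[0, -0.4, 0, 0, 0, 0, 4], [0, -0.4, 0, 0, 0, 0, 4]]]'; python3 st.py 585 125.3 133.9
```

```text
clock: 13.35
eef_pos: [583.3, 125.8, 137.9]
tool_rot: [2.703, -0.0, 1.6]
force: [0.2, -0.3, 5.8]
width: 6.8
gripper_force: 59.7
13.35 [583.291 125.844 137.899] rot [ 2.703 -0.     1.6  ] F [ 0.214 -0.328  5.814] T [-0.022 -0.23  -0.021] w 6.773098617487583 g 59.65277088806033
to target in tool axes [-0.595 -0.164  4.34 ]
clock: 13.55
eef_pos: [582.6, 125.9, 137.5]
tool_rot: [2.703, -0.0, 1.6]
force: [-0.1, 0.1, 3.7]
width: 6.9
gripper_force: 59.5
13.55 [582.594 125.852 137.513] rot [ 2.703 -0.     1.6  ] F [-0.097  0.134  3.705] T [-0.116 -0.018  0.005] w 6.870172681880606 g 59.53297746833414
to target in tool axes [-0.623  0.63   4.285]
clock: 13.75
eef_pos: [581.4, 125.8, 136.6]
tool_rot: [2.705, -0.001, 1.6]
force: [2.4, 1.1, 3.6]
width: 7.0
gripper_force: 59.1
13.75 [581.369 125.808 136.601] rot [ 2.705 -0.001  1.6  ] F [2.428 1.083 3.575] T [ 0.11  -0.296  0.077] w 7.026515748104347 g 59.13513243198395
to target in tool axes [-0.615  2.132  3.977]
```

```bash
python3 -m creep '[[[-0.3, 0, 0.6, 0, 0, 0, 4], [0, 0, 0, 0, 0, 0, 4]]]'; python3 st.py 585 125.3 133.9; python3 -m creep '[[[0, 0, 0.6, 0, 0, 0, 4], [0, 0, 0, 0, 0, 0, 4]]]'; python3 st.py 585 125.3 133.9
```

```text
clock: 13.95
eef_pos: [581.7, 125.7, 136.1]
tool_rot: [2.705, -0.001, 1.6]
force: [4.0, 0.9, 2.0]
width: 6.9
gripper_force: 59.1
13.95 [581.716 125.686 136.087] rot [ 2.705 -0.001  1.6  ] F [3.968 0.884 1.998] T [ 0.172 -0.582  0.121] w 6.868762316642356 g 59.0600554869161
to target in tool axes [-0.484  2.038  3.366]
clock: 14.15
eef_pos: [581.9, 125.6, 135.6]
tool_rot: [2.705, -0.001, 1.6]
force: [5.1, 1.3, 4.6]
width: 7.2
gripper_force: 59.1
14.15 [581.92  125.594 135.575] rot [ 2.705 -0.001  1.6  ] F [5.053 1.266 4.626] T [ 0.247 -0.844  0.093] w 7.2163845218546685 g 59.111572683323175
to target in tool axes [-0.384  2.073  2.817]
```

It's entering the slot. I'll relax the side load and continue down.

```bash
python3 -m creep '[[[0, 0.8, 0.3, 0, 0, 0, 4], [0, 0, 0.5, 0, 0, 0, 4]]]'; python3 st.py 585 125.3 133.9; python3 -m creep '[[[0, 0.4, 0.6, 0, 0, 0, 4], [0, 0, 0.4, 0, 0, 0, 4]]]'; python3 st.py 585 125.3 133.9
```

```text
clock: 14.35
eef_pos: [582.3, 125.4, 134.9]
tool_rot: [2.706, -0.0, 1.6]
force: [3.9, 1.3, 3.5]
width: 7.3
gripper_force: 59.2
14.35 [582.315 125.416 134.879] rot [ 2.706 -0.     1.6  ] F [3.858 1.342 3.508] T [ 0.144 -0.725  0.045] w 7.28998071972357 g 59.24662761040963
to target in tool axes [-0.195  2.016  2.019]
clock: 14.55
eef_pos: [582.8, 125.3, 133.9]
tool_rot: [2.706, -0.0, 1.6]
force: [3.4, 0.6, 4.1]
width: 6.8
gripper_force: 59.2
14.55 [582.83  125.289 133.882] rot [ 2.706 -0.     1.6  ] F [3.404 0.6   4.104] T [ 0.129 -0.606  0.041] w 6.829899252117783 g 59.216625815606676
to target in tool axes [-0.052  1.975  0.899]
```

```bash
python3 -m creep '[[[0, 0.3, 0.5, 0, 0, 0, 4], [0, 0.2, 0.3, 0, 0, 0, 4]]]'; python3 st.py 585 125.3 133.9; python3 -m creep '[[[0, 0, 0.5, 0, 0, 0, 4], [0, 0, 0.2, 0, 0, 0, 4]]]'; python3 st.py 585 125.3 133.9
```

```text
clock: 14.75
eef_pos: [583.0, 125.2, 133.5]
tool_rot: [2.707, -0.0, 1.6]
force: [-2.3, 0.1, 11.6]
width: 6.6
gripper_force: 60.4
14.75 [583.042 125.228 133.502] rot [ 2.707 -0.     1.6  ] F [-2.336  0.089 11.602] T [-0.114 -0.169 -0.038] w 6.5876057736008535 g 60.44456302653998
to target in tool axes [0.015 1.945 0.465]
clock: 14.95
eef_pos: [583.0, 125.3, 133.4]
tool_rot: [2.706, -0.0, 1.6]
force: [-6.1, -0.9, 16.5]
width: 7.3
gripper_force: 61.3
14.95 [583.047 125.276 133.433] rot [ 2.706 -0.     1.6  ] F [-6.146 -0.932 16.539] T [-0.165 -0.067 -0.076] w 7.331501109829816 g 61.33903424721211
to target in tool axes [-0.033  1.967  0.401]
```

```bash
python3 -m creep '[[[0, 0, -0.7, 0, 0, 0, 4], [0, 0, 0, 0, 0, 0, 4], [0, 0, 0, 0, 0, 0, 22], [0, 0, 0, 0, 0, 0, 22], [0, 0, 0, 0, 0, 0, 22]]]'; python3 st.py 583 125.3 133.4; python3 -m creep '[[[0, 0, -5, 0, 0, 0, 22], [0, 0, -20, 0, 0, 0, 22], [0, 0, -35, 0, 0, 0, 22], [0, 0, -30, 0, 0, 0, 22], [-20, 0, -10, 0, 0, 0, 85], [-40, 0, 0, 0, 0, 0, 85], [0, 0, 0, 0, 0, 0, 85], [0, 0, 0, 0, 0, 0, 85]]]'; python3 st.py
python3 - <<'E'
from h import *
o=[]
for n,(u,v) in (("side",(325,180)),("top",(212,219))):
    im,d=cams.get_image(n); cv2.imwrite(f"pics/{n}1.png",im); np.save(f"{n}1.npy",d); o.append(cv2.resize(im[v-25:v+35,u-32:u+33],None,fx=6,fy=6,interpolation=cv2.INTER_CUBIC))
cv2.imwrite("pics/seat.png",np.hstack(o))
E
```

```text
clock: 15.45
eef_pos: [582.4, 125.1, 132.4]
tool_rot: [2.709, -0.0, 1.6]
force: [-0.4, 0.5, -0.3]
width: 22.2
gripper_force: 0.0
15.45 [582.361 125.108 132.397] rot [ 2.709 -0.     1.6  ] F [-0.384  0.47  -0.255] T [-0.022  0.416 -0.036] w 22.18650031197584 g 0.0
to target in tool axes [ 0.174  1.005 -0.64 ]
clock: 16.25
eef_pos: [544.6, 62.3, 220.1]
tool_rot: [2.707, 0.0, 1.596]
force: [0.1, -0.6, 0.7]
width: 78.6
gripper_force: 0.0
16.25 [544.616  62.325 220.071] rot [2.707 0.    1.596] F [ 0.12  -0.55   0.684] T [-0.016  0.435  0.027] w 78.55363880515564 g 0.0
```

View pics/seat.png

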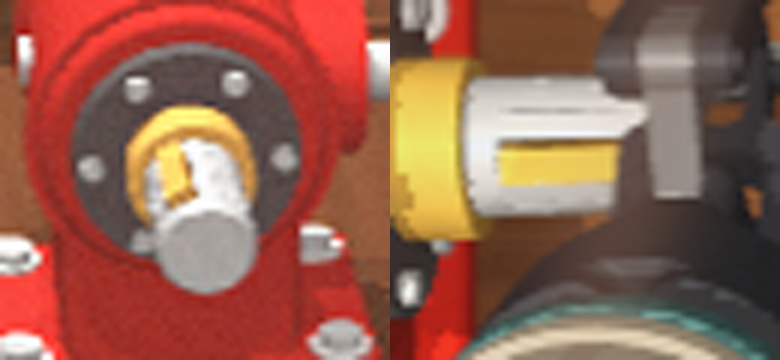

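The key is seated along the shaft, seen at (178,175) in the side crop and (558,163) in the top crop. Now the pulley.

```bash
python3 -m creep '[[[0, 0, 0, 0.14, 0, 0.04, 85], [0, 0, 0, 0.145, 0, 0.04, 85], [0, 0, 0, 0.145, 0, 0.036, 85], [-45, -1.6, 7, 0, 0, 0, 85], [-45, -1.6, 7, 0, 0, 0, 85], [-45, -1.6, 7, 0, 0, 0, 85], [-45, -1.6, 7, 0, 0, 0, 85], [-45, -1.6, 7, 0, 0, 0, 85], [-45, -1.6, 7, 0, 0, 0, 85], [-45, -1.6, 7, 0, 0, 0, 85], [-45, -1.6, 7, 0, 0, 0, 85], [-45, -1.6, 7, 0, 0, 0, 85]]]'; python3 -m creep '[[[0, 0, 0, 0, 0, 0, 85], [0, 0, 0, 0, 0, 0, 85]]]'; python3 st.py 494.8 -341.8 130 3.1416 0 1.484
```

```text
clock: 17.55
eef_pos: [508.9, -342.7, 150.3]
tool_rot: [3.074, -0.014, 1.497]
force: [1.2, -0.2, 1.2]
width: 85.1
gripper_force: 0.0
clock: 17.75
eef_pos: [508.4, -342.1, 150.0]
tool_rot: [3.075, -0.014, 1.493]
force: [0.6, 0.6, 1.1]
width: 84.8
gripper_force: 0.0
17.75 [ 508.409 -342.116  149.999] rot [ 3.075 -0.014  1.493] F [0.645 0.608 1.057] T [0.029 0.026 0.033] w 84.77900935665127 g 0.0
to target in tool axes [ -1.024 -14.892  19.037]
rotvec tool [ 0.067 -0.015  0.009]
```

```bash
python3 -m creep '[[[-1, -14.9, 0, 0.067, -0.015, 0.009, 85], [0, 0, 17, 0, 0, 0, 85], [0, 0, 0, 0, 0, 0, 85], [0, 0, 0, 0, 0, 0, 85]]]'; python3 st.py 494.8 -341.8 41 3.1416 0 1.484
python3 - <<'E'
from h import *
np.set_printoptions(precision=1,suppress=True)
for n in("top","side"):
    im,d=cams.get_image(n)
    for th in("hub_grip","pulley"):
        for m in models.mark_of(th,n)[:1]: print(n,th,m["position"],round(m["confidence"],2),onplane(n,[m["position"]],62))
    if n=="side": cv2.imwrite("pics/hub.png",cv2.resize(im[290:430,210:360],None,fx=4,fy=4,interpolation=cv2.INTER_CUBIC))
E
```

```text
clock: 18.15
eef_pos: [494.2, -340.3, 133.2]
tool_rot: [3.141, 0.001, 1.488]
force: [0.3, -0.4, -0.7]
width: 84.8
gripper_force: 0.0
18.15 [ 494.233 -340.309  133.201] rot [3.141 0.001 1.488] F [ 0.304 -0.387 -0.67 ] T [0.058 0.009 0.037] w 84.79319313151633 g 0.0
to target in tool axes [-1.348  0.664 92.203]
rotvec tool [0.    0.001 0.004]
top hub_grip [490.7, 275.8] 0.81 [[ 498.8 -346.2   62. ]]
top pulley [463.9, 277.5] 0.58 [[ 496.1 -299.4   62. ]]
side hub_grip [279.3, 366.9] 0.71 [[ 493.2 -340.7   62. ]]
side pulley [284.4, 344.8] 0.64 [[ 500.2 -296.4   62. ]]
```

```bash
python3 -m creep '[[[-1.3, 0.6, 20, 0, 0, 0, 85], [0, 0, 20, 0, 0, 0, 85], [0, 0, 14, 0, 0, 0, 85], [0, 0, 0, 0, 0, 0, 85]]]'; python3 -m creep '[[[0, 0, 13, 0, 0, 0, 85], [0, 0, 12, 0, 0, 0, 85], [0, 0, 12, 0, 0, 0, 85], [0, 0, 0, 0, 0, 0, 85]]]'; python3 st.py 494.8 -341.8 41 3.1416 0 1.484
```

```text
clock: 18.85
eef_pos: [492.5, -343.5, 77.3]
tool_rot: [-3.139, 0.0, 1.485]
force: [-0.0, -0.1, 0.0]
width: 85.0
gripper_force: 0.0
clock: 19.25
eef_pos: [492.6, -343.5, 40.2]
tool_rot: [-3.139, 0.001, 1.485]
force: [-1.0, 0.4, -0.8]
width: 84.9
gripper_force: 0.0
19.25 [ 492.598 -343.531   40.173] rot [-3.139  0.001  1.485] F [-1.024  0.392 -0.774] T [ 0.014  0.064 -0.037] w 84.86902087313935 g 0.0
to target in tool axes [ 1.913  2.043 -0.834]
rotvec tool [-0.003  0.001  0.001]
```

```bash
python3 -m creep '[[[1.9, 2, -1, 0, 0, 0, 85], [0, 0, 0, 0, 0, 0, 85]]]'; python3 st.py 494.8 -341.8 41;python3 -m creep '[[[0, 0, 0, 0, 0, 0, 70], [0, 0, 0, 0, 0, 0, 66], [0, 0, 0, 0, 0, 0, 60], [0, 0, 0, 0, 0, 0, 55], [0, 0, 0, 0, 0, 0, 50], [0, 0, 0, 0, 0, 0, 50], [0, 0, 0, 0, 0, 0, 50]]]'; python3 st.py
```

```text
clock: 19.45
eef_pos: [497.1, -341.9, 43.6]
tool_rot: [3.14, 0.002, 1.485]
force: [-0.1, -0.1, -0.7]
width: 84.9
gripper_force: 0.0
19.45 [ 497.086 -341.906   43.648] rot [3.14  0.002 1.485] F [-0.106 -0.074 -0.71 ] T [-0.018 -0.005 -0.023] w 84.86833289053412 g 0.0
to target in tool axes [-0.084 -2.292  2.643]
clock: 20.15
eef_pos: [494.6, -342.6, 43.7]
tool_rot: [-3.14, 0.003, 1.484]
force: [-3.8, 1.0, 6.2]
width: 62.9
gripper_force: 65.1
20.15 [ 494.629 -342.578   43.658] rot [-3.14   0.003  1.484] F [-3.778  1.013  6.17 ] T [0.115 0.883 0.064] w 62.909577586305595 g 65.06418228149414
```

```bash
python3 -m creep '[[[0, 0, -5, 0, 0, 0, 50], [0, 0, -15, 0, 0, 0, 50], [0, 0, -30, 0, 0, 0, 50], [0, 0, -30, 0, 0, 0, 50], [20, 5, -20, 0, 0, 0, 50], [35, 12, 0, 0, 0, 0, 50], [35, 12, 0, 0, 0, 0, 50], [35, 12, 0, 0, 0, 0, 50], [35, 12, 0, 0, 0, 0, 50], [35, 12, 0, 0, 0, 0, 50], [35, 12, 0, 0, 0, 0, 50], [20, 5, 0, 0, 0, 0, 50]]]'; python3 st.py; python3 -m creep '[[[0, 0, 0, -0.08, 0, -0.03, 50], [0, 0, 0, -0.08, 0, -0.03, 50], [0, 0, 0, -0.09, 0, -0.03, 50], [0, 0, 0, -0.09, 0, -0.026, 50], [0, 0, 0, -0.095, 0, 0, 50], [0, 0, 0, 0, 0, 0, 50], [0, 0, 0, 0, 0, 0, 50]]]'; python3 st.py 602.1 46 98.4 2.7066 0 1.6
```

```text
clock: 21.35
eef_pos: [600.7, -95.2, 143.6]
tool_rot: [3.139, -0.001, 1.489]
force: [0.4, 0.6, -6.2]
width: 62.7
gripper_force: 68.5
21.35 [600.708 -95.163 143.635] rot [ 3.139 -0.001  1.489] F [ 0.448  0.58  -6.217] T [-0.13   0.014 -0.02 ] w 62.67709687162293 g 68.53120923042297
clock: 22.05
eef_pos: [599.8, -104.8, 142.5]
tool_rot: [2.769, 0.033, 1.593]
force: [0.3, 0.8, -6.1]
width: 62.5
gripper_force: 68.9
22.05 [ 599.844 -104.777  142.526] rot [2.769 0.033 1.593] F [ 0.281  0.788 -6.076] T [-0.013  0.797  0.017] w 62.510077291811434 g 68.92526507377625
to target in tool axes [152.055  -9.072  38.508]
rotvec tool [-0.063  0.033  0.006]
```

```bash
python3 -m creep '[[[34, -2.3, 9.6, -0.021, 0.011, 0.002, 50], [34, -2.3, 9.6, -0.021, 0.011, 0.002, 50], [34, -2.3, 9.6, -0.021, 0.011, 0.002, 50], [34, -2.3, 9.6, 0, 0, 0, 50], [0, 0, 0, 0, 0, 0, 50], [0, 0, 0, 0, 0, 0, 50]]]'; python3 st.py 602.1 46 98.4 2.7066 0 1.6
python3 - <<'E'
from h import *
np.set_printoptions(precision=1,suppress=True)
for n in("top","side"):
    im,d=cams.get_image(n); cv2.imwrite(f"pics/{n}2.png",im); np.save(f"{n}2.npy",d)
E
```

```text
clock: 22.65
eef_pos: [603.5, -4.8, 110.1]
tool_rot: [2.728, 0.017, 1.596]
force: [0.1, -0.9, -6.3]
width: 62.5
gripper_force: 69.2
22.65 [603.515  -4.824 110.134] rot [2.728 0.017 1.596] F [ 0.102 -0.861 -6.291] T [-0.168  0.899 -0.045] w 62.494541282022766 g 69.16098833084106
to target in tool axes [51.033 -4.491  9.912]
rotvec tool [-0.022  0.017  0.003]
```

```bash
python3 -m creep '[[[12, -1.5, 5, -0.011, 0.009, 0.002, 50], [12, -1.5, 5, -0.011, 0.008, 0.001, 50], [12, -1.5, 0, 0, 0, 0, 50], [0, 0, 0, 0, 0, 0, 50], [0, 0, 0, 0, 0, 0, 50]]]'; python3 st.py 602.1 46 98.4 2.7066 0 1.6
python3 - <<'E'
from f2 import *
s=read_state(); R=Ro.from_euler("xyz",s["tool_rot"]).as_matrix()
im,d=cams.get_image("side"); cv2.imwrite("pics/side3.png",im); C=cloud("side",d)
L=(C-s["eef_pos"])@R   # tool axes
h=cv2.cvtColor(im,cv2.COLOR_BGR2HSV)
r=np.hypot(L[...,1],L[...,2]+18.5); 
m=(d>0)&(h[...,1]<60)&(h[...,2]>80)&(r<60)&(L[...,0]>-40)&(L[...,0]<50)
P=L[m]; print(len(P)); r=r[m]
hubface=P[(r<31)&(r>21)&(P[:,0]<-8)&(P[:,0]>-22)]; rim=P[(r>34)&(r<44)&(P[:,0]>5)&(P[:,0]<30)]
for nm,Q in(("hubface",hubface),("rimface",rim)):
    if len(Q)<20: print(nm,len(Q)); continue
    for _ in range(3):
        A=np.c_[np.ones(len(Q)),Q[:,1],Q[:,2]+18.5]; k=np.linalg.lstsq(A,Q[:,0],rcond=None)[0]; e=Q[:,0]-A@k; Q=Q[np.abs(e)<2]
    print(nm,len(Q),k,e.std())
q=P[(P[:,0]>-40)&(P[:,0]<14)]
E
python3 -c "import sys"
```

```text
clock: 23.25
eef_pos: [602.1, 28.3, 99.2]
tool_rot: [2.706, 0.003, 1.598]
force: [-0.3, -1.2, -6.2]
width: 62.4
gripper_force: 69.1
23.25 [602.149  28.334  99.217] rot [2.706 0.003 1.598] F [-0.348 -1.212 -6.243] T [-0.193  0.902 -0.079] w 62.395988855144516 g 69.10892128944397
to target in tool axes [17.663  0.06   0.875]
rotvec tool [ 0.001  0.004 -0.001]
1110
hubface 255 [-14.144   0.013   0.009] 1.026321243435208
rimface 107 [16.452  0.02  -0.011] 0.9885520637234122
```

```bash
python3 -m creep '[[[8, 0, 0.4, 0, 0.003, 0, 50], [8, 0, 0.4, 0, 0, 0, 50], [4, 0, 0, 0, 0, 0, 50], [0, 0, 0, 0, 0, 0, 50], [0, 0, 0, 0, 0, 0, 50]]]'; python3 st.py 601.3 51 98.4 2.7066 0 1.6; python3 -m creep '[[[2, 0, 0, 0, 0, 0, 50], [1, 0, 0, 0, 0, 0, 50], [0, 0, 0, 0, 0, 0, 50]]]';  python3 st.py 601.3 51 98.4 2.7066 0 1.6;
```

```text
clock: 23.8
eef_pos: [601.5, 48.9, 98.0]
tool_rot: [2.706, -0.0, 1.6]
force: [0.1, -0.3, -6.3]
width: 62.6
gripper_force: 69.2
23.8 [601.455  48.914  98.035] rot [ 2.706 -0.     1.6  ] F [ 0.096 -0.262 -6.296] T [-0.196  0.929  0.017] w 62.60259036923932 g 69.15456891059875
to target in tool axes [ 2.09   0.068 -0.37 ]
rotvec tool [ 0. -0. -0.]
clock: 24.1
eef_pos: [601.4, 52.0, 98.1]
tool_rot: [2.706, -0.001, 1.6]
force: [-1.0, 0.3, -5.9]
width: 62.5
gripper_force: 69.2
24.1 [601.401  51.988  98.102] rot [ 2.706 -0.001  1.6  ] F [-0.955  0.251 -5.903] T [-0.113  0.983  0.007] w 62.491694202729576 g 69.15451169013977
to target in tool axes [-0.984  0.009 -0.326]
rotvec tool [ 0.    -0.001 -0.001]
```

```bash
for s in a b c d; do :; done; python3 -m creep '[[[2, 0, 0, 0, 0, 0, 50], [0, 0, 0, 0, 0, 0, 50]]]' | head -4 ; python3 -m creep '[[[2, 0, 0, 0, 0, 0, 50], [0, 0, 0, 0, 0, 0, 50]]]'| head -4; python3 -m creep '[[[1, 0, 0, 0, 0, 0, 50], [0, 0, 0, 0, 0, 0, 50]]]'| head -4;  python3 -m creep '[[[1, 0, 0, 0, 0, 0, 50], [0, 0, 0, 0, 0, 0, 50]]]'; python3 st.py
```

```text
clock: 24.3
eef_pos: [601.3, 54.2, 98.1]
tool_rot: [2.706, -0.001, 1.6]
force: [0.1, 0.1, -6.4]
clock: 24.5
eef_pos: [601.3, 56.3, 98.1]
tool_rot: [2.706, -0.001, 1.6]
force: [0.7, 0.0, -5.5]
clock: 24.7
eef_pos: [601.2, 57.1, 98.1]
tool_rot: [2.706, -0.001, 1.6]
force: [0.2, 0.5, -5.1]
clock: 24.9
eef_pos: [601.2, 58.0, 98.1]
tool_rot: [2.706, -0.001, 1.6]
force: [-0.4, 0.7, -5.5]
width: 62.9
gripper_force: 69.2
24.9 [601.207  58.05   98.108] rot [ 2.706 -0.001  1.6  ] F [-0.407  0.717 -5.522] T [-0.157  0.979  0.023] w 62.85763347385305 g 69.15454745292664
```

```bash
python3 -m creep '[[[1, 0, 0, 0, 0, 0, 50], [0, 0, 0, 0, 0, 0, 50]]]' | head -4 ; python3 -m creep '[[[1, 0, 0, 0, 0, 0, 50], [0, 0, 0, 0, 0, 0, 50]]]'| head -4; python3 -m creep '[[[1, 0, 0, 0, 0, 0, 50], [0, 0, 0, 0, 0, 0, 50]]]'| head -4;  python3 -m creep '[[[1, 0, 0, 0, 0, 0, 50], [0, 0, 0, 0, 0, 0, 50]]]'; python3 st.py
```

```text
clock: 25.1
eef_pos: [601.2, 59.1, 98.1]
tool_rot: [2.706, -0.001, 1.6]
force: [-0.1, 0.8, -5.8]
clock: 25.3
eef_pos: [601.3, 59.8, 98.2]
tool_rot: [2.706, -0.001, 1.599]
force: [-0.1, -0.1, -4.8]
clock: 25.5
eef_pos: [601.5, 60.4, 98.2]
tool_rot: [2.706, -0.0, 1.599]
force: [0.4, -0.3, -6.3]
clock: 25.7
eef_pos: [601.6, 60.9, 98.3]
tool_rot: [2.705, 0.0, 1.598]
force: [1.8, -2.4, -5.3]
width: 63.0
gripper_force: 69.1
25.7 [601.644  60.883  98.264] rot [2.705 0.    1.598] F [ 1.796 -2.436 -5.339] T [-0.564  0.618 -0.356] w 62.974959266055144 g 69.14648294448853
```

```bash
python3 -m creep '[[[0.4, 0.7, 0, 0, 0, 0, 50], [0, 0, 0, 0, 0, 0, 50]]]'; python3 st.py; python3 -m creep '[[[1, 0.2, 0, 0, 0, 0, 50], [0, 0, 0, 0, 0, 0, 50]]]'>/dev/null; python3 st.py; python3 -m creep '[[[1, 0, 0, 0, 0, 0, 50], [0, 0, 0, 0, 0, 0, 50]]]'>/dev/null; python3 st.py
```

```text
clock: 25.9
eef_pos: [602.0, 62.3, 98.5]
tool_rot: [2.706, -0.001, 1.6]
force: [1.4, -0.7, -5.4]
width: 62.7
gripper_force: 69.1
25.9 [601.98   62.345  98.504] rot [ 2.706 -0.001  1.6  ] F [ 1.42  -0.716 -5.355] T [-0.301  0.612 -0.105] w 62.74485744890629 g 69.12786483764648
26.1 [602.007  64.44   98.639] rot [ 2.706 -0.002  1.601] F [ 1.459 -0.622 -6.388] T [-0.214  0.63  -0.078] w 62.58314302271945 g 69.1277825832367
26.3 [601.938  64.936  98.56 ] rot [ 2.706 -0.001  1.601] F [ 2.741 -0.075 -6.016] T [-0.192  0.565 -0.088] w 62.96550335731912 g 69.11655306816101
```

```bash
python3 -m creep '[[[1, 0.4, 0, 0, 0, 0, 50], [0, 0, 0, 0, 0, 0, 50]]]'>/dev/null; python3 st.py; python3 -m creep '[[[1, 0, 0, 0, 0, 0, 50], [0, 0, 0, 0, 0, 0, 50]]]'>/dev/null; python3 st.py; python3 -m creep '[[[1, 0, 0, 0, 0, 0, 50], [0, 0, 0, 0, 0, 0, 50]]]'>/dev/null; python3 st.py
```

```text
26.5 [601.951  65.72   98.555] rot [ 2.707 -0.001  1.6  ] F [ 1.349  1.033 -5.541] T [-0.121  0.707 -0.046] w 62.68134083583926 g 69.11132097244263
26.7 [601.931  66.533  98.57 ] rot [ 2.707 -0.001  1.6  ] F [ 0.706 -0.604 -5.785] T [-0.163  0.786 -0.019] w 62.47818248179981 g 69.10641431808472
26.9 [601.912  67.574  98.573] rot [ 2.706 -0.001  1.6  ] F [ 0.57   1.018 -6.575] T [-0.097  0.841 -0.004] w 62.91167347135473 g 69.11213636398315
```

```bash
python3 -m creep '[[[1, 0, 0, 0, 0, 0, 50], [1, 0, 0, 0, 0, 0, 50]]]'>/dev/null; python3 st.py; python3 -m creep '[[[1, 0, 0, 0, 0, 0, 50], [1, 0, 0, 0, 0, 0, 50]]]'>/dev/null; python3 st.py; python3 -m creep '[[[1, 0, 0, 0, 0, 0, 50], [1, 0, 0, 0, 0, 0, 50]]]'>/dev/null; python3 st.py;  python3 -m creep '[[[1, 0, 0, 0, 0, 0, 50], [0, 0, 0, 0, 0, 0, 50]]]'>/dev/null; python3 st.py
```

```text
27.1 [601.861  69.374  98.55 ] rot [ 2.707 -0.001  1.6  ] F [-0.004  0.04  -5.336] T [-0.158  0.945 -0.017] w 62.55649632786561 g 69.12940621376038
27.3 [601.81   71.537  98.585] rot [ 2.706 -0.001  1.6  ] F [-0.542 -0.545 -6.873] T [-0.223  0.986  0.029] w 62.795313171274834 g 69.15128946304321
27.5 [601.848  73.415  98.595] rot [ 2.706 -0.001  1.6  ] F [ 0.062  0.078 -6.648] T [-0.163  0.994  0.003] w 62.642680308010455 g 69.16353106498718
27.7 [601.844  74.527  98.636] rot [ 2.706 -0.001  1.6  ] F [-0.112  0.403 -6.687] T [-0.198  1.029 -0.023] w 62.706426662564446 g 69.16456818580627
```

```bash
python3 -m creep '[[[2, 0, 0, 0, 0, 0, 50], [2, 0, 0, 0, 0, 0, 50]]]'>/dev/null; python3 st.py; python3 -m creep '[[[2, 0, 0, 0, 0, 0, 50], [2, 0, 0, 0, 0, 0, 50]]]'>/dev/null; python3 st.py; python3 -m creep '[[[2, 0, 0, 0, 0, 0, 50], [2, 0, 0, 0, 0, 0, 50]]]'>/dev/null; python3 st.py;  python3 -m creep '[[[2, 0, 0, 0, 0, 0, 50], [0, 0, 0, 0, 0, 0, 50]]]'>/dev/null; python3 st.py
```

```text
27.9 [601.772  78.297  98.612] rot [ 2.706 -0.001  1.599] F [ 0.038 -1.025 -6.163] T [-0.123  0.998  0.033] w 62.39303011601838 g 69.16983962059021
28.1 [601.665  82.532  98.661] rot [ 2.706 -0.001  1.6  ] F [-0.137  0.014 -6.41 ] T [-0.201  1.02  -0.048] w 62.686598418104616 g 69.16958212852478
28.3 [601.555  86.456  98.641] rot [ 2.706 -0.001  1.6  ] F [-1.136 -1.707 -6.054] T [-0.182  1.026  0.023] w 62.46199425649055 g 69.166738986969
28.5 [601.498  88.867  98.707] rot [ 2.706 -0.001  1.6  ] F [ 0.91   0.933 -6.842] T [-0.133  0.977  0.053] w 62.629742960645174 g 69.16295170783997
```

```bash
python3 -c "
import cv2
from h import *
s=read_state(); print(s['clock'])"
```

```text
28.5
```

```bash
python3 -m creep '[[[2, 0, 0, 0, 0, 0, 50], [2, 0, 0, 0, 0, 0, 50]]]'>/dev/null; python3 st.py; python3 -m creep '[[[2, 0, 0, 0, 0, 0, 50], [2, 0, 0, 0, 0, 0, 50]]]'>/dev/null; python3 st.py; python3 -m creep '[[[2, 0, 0, 0, 0, 0, 50], [2, 0, 0, 0, 0, 0, 50]]]'>/dev/null; python3 st.py;  python3 -m creep '[[[2, 0, 0, 0, 0, 0, 50], [2, 0, 0, 0, 0, 0, 50]]]'>/dev/null; python3 st.py;  python3 -m creep '[[[2, 0, 0, 0, 0, 0, 50], [2, 0, 0, 0, 0, 0, 50], [0, 0, 0, 0, 0, 0, 50]]]'>/dev/null; python3 st.py
```

```text
28.7 [601.408  92.189  98.642] rot [ 2.706 -0.001  1.599] F [-0.446  0.764 -6.553] T [-0.23   1.053  0.008] w 62.69798248061069 g 69.16771531105042
28.9 [601.292  96.464  98.696] rot [ 2.706 -0.001  1.6  ] F [-0.958 -0.606 -6.12 ] T [-0.183  1.024  0.034] w 62.55488461945082 g 69.16889548301697
29.1 [601.178 100.464  98.675] rot [ 2.706 -0.001  1.6  ] F [-0.915  0.473 -6.147] T [-0.182  1.011 -0.033] w 62.523925761479305 g 69.16757583618164
29.3 [601.033 104.431  98.65 ] rot [ 2.706 -0.001  1.6  ] F [ 0.035 -0.543 -5.523] T [-0.205  1.03  -0.032] w 62.321035005974935 g 69.16698575019836
29.6 [600.902 108.862  98.72 ] rot [ 2.706 -0.001  1.6  ] F [-0.204  0.634 -6.562] T [-0.133  0.989  0.016] w 62.76779874979298 g 69.1576623916626
```

```bash
python3 -m creep '[[[2, 0, 0, 0, 0, 0, 50], [1, 0, 0, 0, 0, 0, 50]]]'>/dev/null; python3 st.py; python3 -m creep '[[[1, 0, 0, 0, 0, 0, 50], [0, 0, 0, 0, 0, 0, 50]]]'>/dev/null; python3 st.py; python3 -m creep '[[[1, 0, 0, 0, 0, 0, 50], [0, 0, 0, 0, 0, 0, 50]]]'>/dev/null; python3 st.py;  python3 -m creep '[[[1, 0, 0, 0, 0, 0, 50], [0, 0, 0, 0, 0, 0, 50]]]'>/dev/null; python3 st.py
```

```text
29.8 [600.839 111.399  98.677] rot [ 2.706 -0.001  1.6  ] F [-0.426 -0.701 -7.141] T [-0.161  1.033 -0.005] w 62.58119806644442 g 69.17202472686768
30.0 [600.817 112.545  98.715] rot [ 2.706 -0.001  1.6  ] F [-0.626 -0.595 -6.163] T [-0.148  0.967  0.044] w 62.76658408992881 g 69.17216062545776
30.2 [600.788 113.39   98.693] rot [ 2.706 -0.001  1.6  ] F [-0.376  0.322 -5.046] T [-0.134  0.958 -0.025] w 62.410302017080596 g 69.17304039001465
30.4 [600.765 114.425  98.702] rot [ 2.706 -0.001  1.6  ] F [-0.099 -0.374 -6.253] T [-0.199  1.052 -0.   ] w 62.75094293651622 g 69.17338728904724
```

```bash
python3 -m creep '[[[0.7, 0, 0, 0, 0, 0, 50], [0, 0, 0, 0, 0, 0, 50]]]'>/dev/null; python3 st.py; python3 -m creep '[[[0.7, 0, 0, 0, 0, 0, 50], [0, 0, 0, 0, 0, 0, 50]]]'>/dev/null; python3 st.py; python3 -m creep '[[[0.7, 0, 0, 0, 0, 0, 50], [0, 0, 0, 0, 0, 0, 50]]]'>/dev/null; python3 st.py
```

```text
30.6 [600.736 115.077  98.687] rot [ 2.706 -0.001  1.6  ] F [ 0.07  -0.497 -6.17 ] T [-0.126  1.043  0.004] w 62.82900745514935 g 69.17343378067017
30.8 [600.736 115.814  98.694] rot [ 2.706 -0.001  1.6  ] F [ 0.446  0.771 -6.89 ] T [-0.143  1.004  0.05 ] w 62.668112715254466 g 69.17362332344055
31.0 [600.714 115.833  98.63 ] rot [ 2.706 -0.     1.599] F [-0.343 -1.446 -5.586] T [-0.383  1.033 -0.131] w 62.65376988365064 g 69.27175641059875
```

Contact begins at y≈115.8. I'll press gently to about 10 N.

```bash
python3 -m creep '[[[0.7, 0, 0, 0, 0, 0, 50], [0, 0, 0, 0, 0, 0, 50]]]'>/dev/null; python3 st.py; python3 -m creep '[[[0.7, 0, 0, 0, 0, 0, 50], [0, 0, 0, 0, 0, 0, 50]]]'>/dev/null; python3 st.py;
```

```text
31.2 [600.741 115.893  98.614] rot [2.706 0.001 1.598] F [-0.513 -3.046 -6.16 ] T [-0.742  1.073 -0.311] w 62.71346581437662 g 69.34185862541199
31.4 [600.747 115.895  98.575] rot [2.706 0.002 1.597] F [-1.556 -6.199 -4.22 ] T [-1.021  1.046 -0.511] w 62.959272924586514 g 69.45573091506958
```

```bash
python3 -m creep '[[[0.7, 0, 0, 0, 0, 0, 50], [0, 0, 0, 0, 0, 0, 50]]]'>/dev/null; python3 st.py; python3 -m creep '[[[0.7, 0, 0, 0, 0, 0, 50], [0, 0, 0, 0, 0, 0, 50]]]'>/dev/null; python3 st.py; python3 -m creep '[[[0.5, 0, 0, 0, 0, 0, 50], [0, 0, 0, 0, 0, 0, 50], [0, 0, 0, 0, 0, 0, 50]]]'>/dev/null; python3 st.py
```

```text
31.6 [600.703 115.891  98.508] rot [2.706 0.002 1.596] F [-2.576 -6.461 -4.9  ] T [-1.135  1.071 -0.555] w 62.22563061896261 g 69.52683448791504
31.8 [600.747 115.85   98.478] rot [2.706 0.003 1.595] F [-2.447 -7.488 -3.326] T [-1.32   1.074 -0.606] w 63.071448134516 g 69.58912253379822
32.1 [600.715 115.865  98.44 ] rot [2.706 0.004 1.594] F [-2.28  -7.572 -2.735] T [-1.43   1.083 -0.717] w 62.686173754771715 g 69.61937427520752
```

```bash
python3 -m creep '[[[-1.5, 0, 0, 0, 0, 0, 50], [-1.2, 0, 0, 0, 0, 0, 50], [0, 0, 0, 0, 0, 0, 50]]]'>/dev/null; python3 st.py; python3 -m creep '[[[0, 0, 0, 0, 0, 0, 85], [0, 0, 0, 0, 0, 0, 85], [0, 0, 0, 0, 0, 0, 85], [0, 0, 0, 0, 0, 0, 85], [0, 0, 0, 0, 0, 0, 85], [0, 0, 0, 0, 0, 0, 85]]]'; python3 -m creep '[[[0, 0, -5, 0, 0, 0, 85], [0, 0, -10, 0, 0, 0, 85], [0, 0, -20, 0, 0, 0, 85], [0, 0, -30, 0, 0, 0, 85], [0, 0, -40, 0, 0, 0, 85], [-40, 0, -20, 0, 0, 0, 85], [-40, 0, 0, 0, 0, 0, 85], [-40, 0, 0, 0, 0, 0, 85], [-40, 0, 0, 0, 0, 0, 85], [0, 0, 0, 0, 0, 0, 85]]]'; python3 st.py
python3 - <<'E'
from f2 import *
o=[]
for n,(u,v) in (("side",(325,180)),("top",(212,219))):
    im,d=cams.get_image(n); C=cloud(n,d); 
    o.append(cv2.resize(im[v-32:v+43,u-32:u+33],None,fx=6,fy=6,interpolation=cv2.INTER_CUBIC))
    if n=="side":
        ax=np.array([592.,125.3,115]); L=(C-ax)@Ro.from_euler("z",.03).as_matrix(); r=np.hypot(L[...,0],L[...,2])
        m=(d>0)&(r>22)&(r<31)&(np.abs(L[...,1])<60); Q=L[m]; Q=Q[np.abs(Q[:,1]-np.median(Q[:,1]))<4]
        k=np.linalg.lstsq(np.c_[np.ones(len(Q)),Q[:,0],Q[:,2]],Q[:,1],rcond=None)[0]; print("hub face y (rel mid; home -25)",k,len(Q))
cv2.imwrite("pics/home.png",np.hstack(o))
E
```

```text
32.4 [600.757 115.867  98.507] rot [2.706 0.    1.598] F [-0.194 -4.965 -5.763] T [-1.015  1.101 -0.453] w 62.645296919005084 g 69.07265424728394
clock: 33.0
eef_pos: [600.8, 117.2, 98.8]
tool_rot: [2.706, -0.001, 1.6]
force: [-0.5, -0.5, 0.8]
width: 85.2
gripper_force: 0.0
clock: 34.0
eef_pos: [551.5, -53.5, 211.3]
tool_rot: [2.708, 0.003, 1.586]
force: [-0.5, -0.3, 0.2]
width: 84.8
gripper_force: 0.0
34.0 [551.543 -53.482 211.275] rot [2.708 0.003 1.586] F [-0.472 -0.318  0.244] T [-0.031  0.423 -0.054] w 84.83769071255 g 0.0
hub face y (rel mid; home -25) [-23.731  -0.006   0.001] 264
```

View pics/home.png

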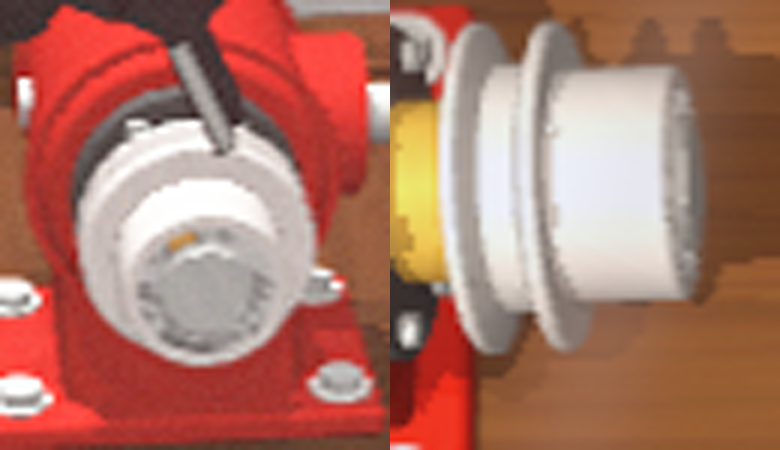

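The pulley sits against the sleeve: hub face at (200,300) in the side crop, key visible in the keyway at (183,240), and no gap to the sleeve at (440,190) in the top crop. The arm is clear, so I'll hand in.

```bash
python3 -c "
from cell import ctrl
print(ctrl.finish_job())"
```

```text
the job is handed in; nothing more can be done
None
```

The key is down in the shaft's slot and the pulley is fully home over it against the sleeve, pressed on with about 7.5 N and let go. I handed the job in at about 34 s of the 72 s; no verdict was returned.

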